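# Hold a specimen slide flush on a tilted sprung stage

## Robot

A 7-joint arm with a two-finger parallel gripper is mounted at the origin on the work surface; the furniture and walls round the work are solid. World frame = base frame: x ahead of the robot, y to its left, z up, the work surface at z = 0. Lengths are in m, angles in rad, forces in N, time in s.
With the tool pointing down it reaches from about 0.35 to 0.9 m from the base axis. Payload 19.9 kg.
Tool frame: the origin (TCP) lies between the finger pads; the fingertips stand 14 mm ahead of it and the grasp point (between the pads) lies 5 mm behind it; z points along the fingers, y is the direction in which the jaws open and shut (so a half turn about z gives the same grasp; the last joint's range is limited). The gripper opens to 85 mm and grips with 20 to 120 N. Pads are 22 mm wide; open, the fingers measure 114 mm over their backs; the gripper's body (76 mm by 85 mm) begins 54 mm behind the grasp point. The pads swing forward as they close: fully open they stand 13 mm farther back than shut.
Start: joints at [1.139, 0.417, -0.01, 1.614, 0.005, 1.111, -0.053], TCP at [0.237, -0.578, 0.245] pointing down, gripper open.
Joint ranges: [-2.81, 2.81], [-0.39, 2.02], [-1.27, 1.25], [0.06, 2.57], [-1.19, 4.33], [0.19, 2], [-2.82, 2.82]. Speed limits (rad/s): [1.89, 1.89, 2.39, 2.39, 3.01, 3.01, 3.01].

## Interface

Orientations are given as a rotation vector (axis times angle).
In Python, from bench import bot gives the robot as it stands. The module is installed in compiled form; this text tells all that it offers.
- The arm moves only by the tool drive_tool, never from a script. Its argument "series" is a list of rows, each an object with "dp": the shift along the tool's x, y, z in mm, a list of three; "turn": the turn about the tool's z in rad; "claw": the opening, from 0 (shut) to 1 (fully open). A call has exactly 10 rows; each row shifts and turns the commanded pose from where the row before left it, along the tool's axes as they then stand; what a row does not reach is not made up. A row lasts 1/12 s, in which the tool goes at most 41.7 mm and 7.16 degrees, less where a joint would pass 70% of its speed; a pose out of reach is approached as far as the arm can. A call with a gripper value outside its range is refused whole. The fingers move at their own pace and stop on an object; the grip force is fixed at half the most. Time passes only in rows, so rows that do not move let the fingers close, or fill a call up. It gives the time, the measured TCP pose, the force and the opening at its end, in the units of the state.
- bot.sense(): the state, without advancing time (a new reading comes with each control period).
- bot.read_camera(name): name is "scene" or "top"; returns a dict with "pixels" (420x560x3 uint8, red, green, blue), "depth" (420x560 float32, m along the optical axis (not along the pixel's ray), 0 where there is no reading), "intrinsics" (3x3 intrinsics, pixels), "camera_from_world" (4x4, takes a point from world to camera coordinates). Camera axes: x right, y up, looking along -z (the intrinsics and any distortion apply to the point x, -y, -z); pixel columns grow to the right and rows downward; lengths in m; the calibration is good to about 2 mm. A picture is of the moment at which its call begins.
- bot.job_done(): hands the job in, once; it reports no verdict.
The state is a dict: "time": time; "q": joint angles; "joint_vel": joint speeds; "joint_efforts": joint torques, N m; "ee_pos": TCP position; "tcp_rot": TCP orientation; "wrist_force": force on the tool from outside, world axes, zero at the start; "torque": the same for the moment, N m; "width": finger opening in m.
Only numpy, scipy, OpenCV 4.12 (cv2) and the standard library are available. Lean on these libraries where they do the work, as an engineer would, in place of code of your own. Each camera call takes 0.05 s, during which the arm holds its last target.

## Task

Pick up the glass specimen slide from the tray by its resin block, tilt it to match the sloping grey pad of the tilting stage, and press it flush on the pad, with the block over the round window and the slide lengthwise along the pad, until the sprung pad has sunk about half of its 8 mm travel. Never push the pad down to its stop, and leave the eyepiece, the petri dish and the wooden case where they are. Finish while still gripping the block and holding the slide pressed flush like this; do not let go.

Things in the scene. Friction and masses are not known exactly. Their poses are not given: they have to be found in the camera images.
- slide_block (a point): Specimen slide (20 g): clear glass plate 26 (x) x 76 (y) x 2 mm, with a pale resin block 13 (x) x 20 (y) mm standing 17 mm above the glass at its middle. This point is the block's centre, 11 mm above the underside of the glass. z points out through the block (up at the start). Pinch the block with the fingertips just clear of the glass. Either end may point either way on the pad.
- pad_face (a point): Centre of the upper face of the stage's grey sprung pad, at the middle of a black round window 16 mm across; moves with the pad. Flat face 36 (x) x 84 (y) mm, pad 8 mm thick; at its middle about 75 mm above the bench, nothing of the stage stands above the face's plane. z is the face's outward normal, y runs level along its long side, x points up the slope.
- stage_tilt (a joint): Slope of the stage's table and pad in rad: 0 level, drawn between 0.2 and 0.45; the pad's normal leans by this angle from vertical towards the stage's front. Clamped by stiff friction (4 N m): it does not move in careful work.
- stage_pad (a joint): How far the pad has sunk into the stage along its normal, in m: 0 at rest, 0.008 at the hard stop. Spring: about 1 N of preload plus 1 N per mm, so half-way (0.004) takes about 5 N.
- eyepiece: Bystander: black eyepiece, 32 mm across, 40 mm tall, standing in the tray at its end farthest from the robot; origin at the centre of its underside. Leave it.
- petri: Bystander: clear shallow petri dish, 62 mm across, 14 mm tall, on the bench to the left of the stage; origin at the centre of its underside. Leave it.
- wood_case: Bystander: wooden case 34 x 85 x 14 mm on the bench beyond the tray and to the right of the stage; origin at the centre of its underside. Leave it.
- parts_tray: Fixed, light-coloured shallow tray, 200 (x) x 300 (y) mm, its rim 24 mm and its floor 3.5 mm above the bench; origin at the centre of its underside. The slide lies in it, glass down, at least 60 mm from the rim (measured to the block).
- tilt_stage: Tilting stage, fixed: dark base 92 (x) x 126 (y) x 10 mm, two aluminium cheeks, between them a table 64 x 100 mm that carries the pad. Origin at the centre of its underside; its front (-x) and the slope face the robot, give or take 0.35 rad.

How it is judged:
By the outcome, as a careful person would: the job done as asked, in the order asked, and still so for the second after the job is handed in, while the arm keeps its last pose, push and grip.
It also fails if it takes over 38 s, if anything falls off the work surface, if the arm or the gripper's body presses on something with over 40 N, if the wrist force passes 120 N, or if a joint passes its speed limit or range.

## Working session

There is one attempt and no reset: what is moved stays moved. The work goes in short steps, Python scripts to look and compute and a tool call to move; the robot and the scene stay as the last step left them, time stands still between calls to the robot, and variables do not carry over. Pictures are saved under pics/ and viewed, and the job is handed in when it is done.

Besides the shell and the picture viewer there is one more tool, called after "Request:" by a JSON object that holds its "op" and its "data", one argument or row to a line. drive_tool: Moves the arm, as the interface text tells. Its arguments: {"type":"object","properties":{"series":{"type":"array"}},"required":["series"]}

```bash
ls; mkdir -p pics
python3 - <<'E'
from bench import bot
import cv2,numpy as np
s=bot.sense(); print(s)
for n in("scene","top"):
    c=bot.read_camera(n); np.savez(f"pics/{n}0.npz",**c)
    cv2.imwrite(f"pics/{n}0.png",c["pixels"][:,:,::-1]); print(c["intrinsics"],c["camera_from_world"])
print([a for a in dir(bot) if a[0]!='_'])
E
```

```text
pics
{'time': 0.0, 'q': array([ 1.13948908,  0.41794708, -0.01030056,  1.61415391,  0.0046896 ,
        1.11068101, -0.0529671 ]), 'joint_vel': array([-6.46272471e-04,  1.47728440e-04, -5.85290611e-05,  1.18961837e-03,
        8.16917122e-04, -2.67862535e-04, -1.99247049e-03]), 'joint_efforts': array([ 1.87695565e-03, -8.64444280e+01,  6.79835044e-01, -4.34890258e+01,
        1.91574177e-02,  7.52611784e-03,  1.74318716e-04]), 'ee_pos': array([ 0.23737996, -0.57782568,  0.24468557]), 'tcp_rot': array([-3.08099656e+00, -6.08273252e-01,  4.77381802e-04]), 'wrist_force': array([-0.36953645,  0.07974513, -1.39347185]), 'torque': array([ 0.04753509,  0.02254566, -0.05480073]), 'width': 0.0852410954667303}
[[434.68273309   0.         281.95660842]
 [  0.         434.68273309 219.73470042]
 [  0.           0.           1.        ]] [[ 0.56243932 -0.82666676  0.01685482 -0.30997282]
 [ 0.43927641  0.31601624  0.84093399 -0.28723382]
 [-0.70049857 -0.46557041  0.54087517 -0.55626205]
 [ 0.          0.          0.          1.        ]]
[[418.61098724   0.         277.63439027]
 [  0.         418.61098724 209.66785087]
 [  0.           0.           1.        ]] [[ 0.00692107 -0.99963082  0.02627403 -0.02637063]
 [ 0.99339895  0.00988173  0.1142842  -0.52554103]
 [-0.11450164  0.02530962  0.9931006  -0.95224072]
 [ 0.          0.          0.          1.        ]]
['Unreachable', 'job_done', 'read_camera', 'sense']
```

View pics/scene0.png

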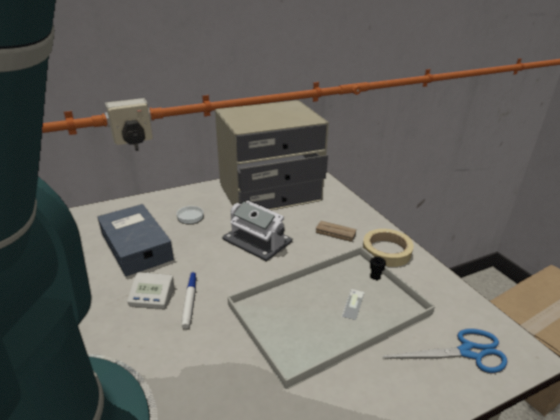

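View pics/top0.png

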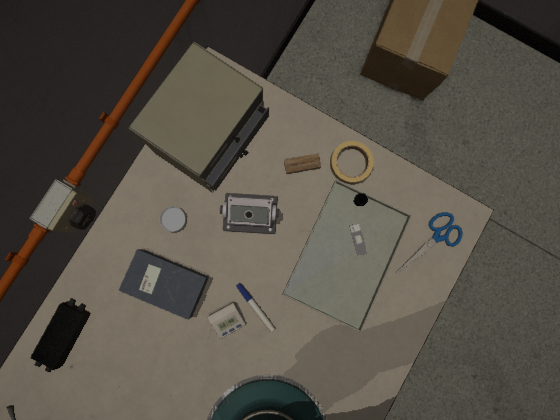

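```bash
cat > h.py <<'E'
import numpy as np,cv2
def load(p): return dict(np.load(p))
def cloud(c):
    K=c["intrinsics"];T=c["camera_from_world"];d=c["depth"].astype(float)
    v,u=np.mgrid[:d.shape[0],:d.shape[1]]
    x=(u-K[0,2])/K[0,0]*d; y=-(v-K[1,2])/K[1,1]*d
    P=np.stack([x,y,-d],-1)
    W=(P-T[:3,3])@T[:3,:3]
    W[d<=0]=np.nan
    return W
def proj(c,p):
    K=c["intrinsics"];T=c["camera_from_world"];q=np.atleast_2d(p)@T[:3,:3].T+T[:3,3]
    return np.c_[K[0,0]*q[:,0]/-q[:,2]+K[0,2],K[1,1]*-q[:,1]/-q[:,2]+K[1,2]]
E
python3 - <<'E'
from h import *
c=load("pics/top0.npz");W=cloud(c)
for n,(a,b,e,f) in dict(stage=(185,240,210,290),slide=(215,265,340,380)).items():
    cv2.imwrite(f"pics/{n}c.png",cv2.resize(c["pixels"][a:b,e:f,::-1],None,fx=10,fy=10,interpolation=0))
for p in [(249,213),(249,200),(249,227),(230,200),(268,200),(230,225),(268,225),(361,242),(354,230),(340,260),(361,200),(300,164),(174,219),(300,290)]:
    print(p,W[p[1],p[0]].round(4),c["pixels"][p[1],p[0]])
c2=load("pics/scene0.npz")
cv2.imwrite("pics/stages.png",cv2.resize(c2["pixels"][190:265,215:300,::-1],None,fx=8,fy=8,interpolation=0))
cv2.imwrite("pics/slides.png",cv2.resize(c2["pixels"][280:330,330:390,::-1],None,fx=10,fy=10,interpolation=0))
E
```

```text
(249, 213) [0.5126 0.0432 0.0736] [31 27 24]
(249, 200) [0.5425 0.0438 0.0697] [139 132 129]
(249, 227) [0.486  0.0455 0.0083] [64 60 59]
(230, 200) [0.5424 0.0867 0.0675] [73 69 66]
(268, 200) [0.5432 0.001  0.068 ] [136 128 125]
(230, 225) [0.4902 0.0906 0.011 ] [64 60 59]
(268, 225) [4.883e-01 4.000e-04 4.510e-02] [135 127 124]
(361, 242) [ 0.4526 -0.2235  0.0042] [128 128 122]
(354, 230) [ 0.4813 -0.207   0.0039] [131 125 119]
(340, 260) [ 0.4093 -0.1719  0.0069] [116 115 103]
(361, 200) [ 0.5495 -0.217   0.0396] [0 0 1]
(300, 164) [ 0.6397 -0.0758  0.0129] [100  80  60]
(174, 219) [0.5032 0.2231 0.0121] [133 133 133]
(300, 290) [ 0.3384 -0.0766  0.0059] [113 113 102]
```

View pics/stagec.png

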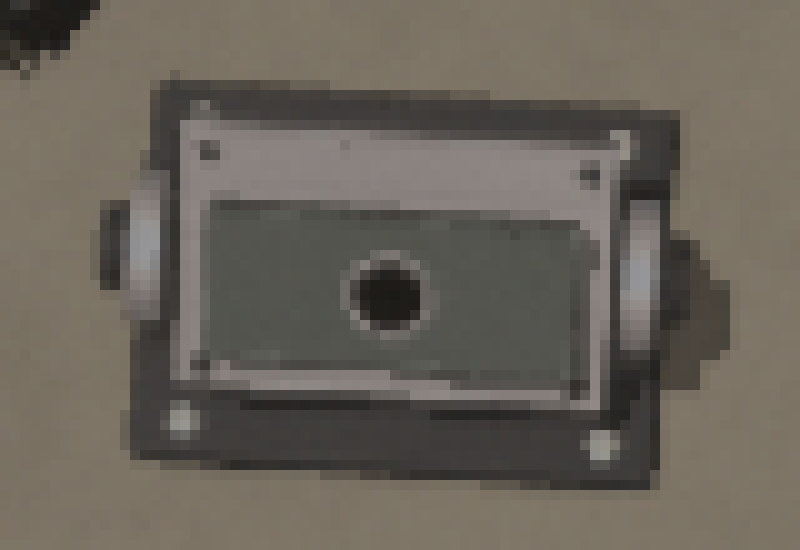

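View pics/slidec.png

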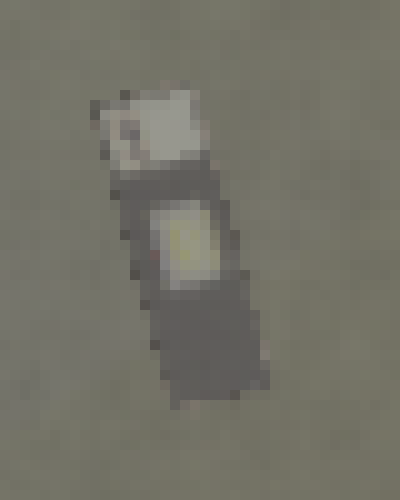

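View pics/stages.png

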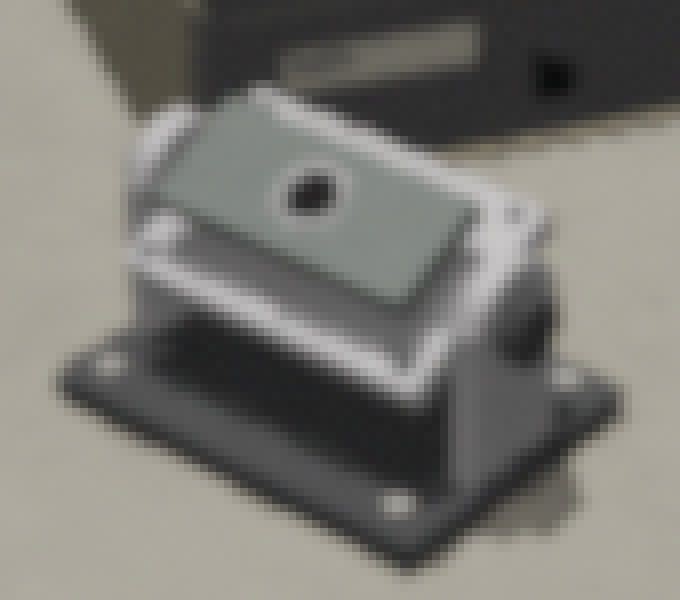

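View pics/slides.png

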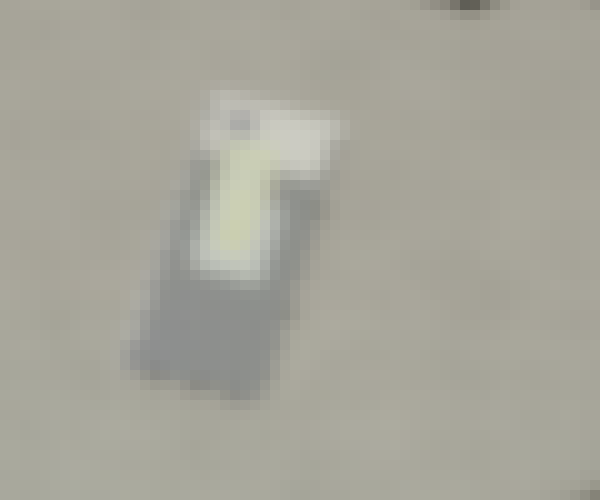

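```bash
cat >> h.py <<'E'
def ray(c,uv,z):
    K=c["intrinsics"];T=c["camera_from_world"];R=T[:3,:3];o=-R.T@T[:3,3]
    uv=np.atleast_2d(uv).astype(float)
    d=np.c_[(uv[:,0]-K[0,2])/K[0,0],-(uv[:,1]-K[1,2])/K[1,1],-np.ones(len(uv))]@R
    return o+d*((z-o[2])/d[:,2])[:,None]
E
python3 - <<'E'
from h import *
t=load("pics/top0.npz");s=load("pics/scene0.npz");Wt=cloud(t);Ws=cloud(s)
# pad plane
def plane(P):
    m=P.mean(0);u,S,v=np.linalg.svd(P-m);n=v[2]*np.sign(v[2,2]);r=(P-m)@n
    return m,n,r.std()
def padmask(c,poly):
    m=np.zeros(c["depth"].shape,np.uint8);cv2.fillPoly(m,[np.array(poly,np.int32)],1);return m>0
mt=padmask(t,[(233,207),(266,210),(265,220),(233,219)])
ms=padmask(s,[(237,213),(244,204),(271,216),(265,225)])
for W,m in((Wt,mt),(Ws,ms)):
    P=W[m];P=P[~np.isnan(P).any(1)]
    mm,n,r=plane(P); k=abs((P-mm)@n)<3e-3; mm,n,r=plane(P[k]);
    print(len(P),mm.round(4),n.round(4),"tilt",np.arccos(n[2]),"yaw",np.arctan2(-n[1],-n[0]),"rms",r)
# window centre
def cen(c,a,b,e,f,th):
    g=c["pixels"][a:b,e:f].sum(2).astype(float);w=np.clip(th-g,0,None);v,u=np.mgrid[a:b,e:f];return np.array([(w*u).sum(),(w*v).sum()])/w.sum()
wt=cen(t,209,219,244,254,240);ws=cen(s,208,220,248,260,300)
print("win",wt,ws,ray(t,wt,.075),ray(s,ws,.075))
# stage base corners (z=.01)
B=ray(t,[(200.5,193.2),(252.8,196.2),(250.5,233.7),(198.2,230.7)] + np.array([0,0]),.01)
B=ray(t,np.array([(210+15.5,185+8.2),(210+67.8,185+11),(210+65.5,185+48.8),(210+13.2,185+46)]),.01)
print(B.round(4),B.mean(0),np.linalg.norm(B[0]-B[1]),np.linalg.norm(B[1]-B[2]))
d=B[0]-B[1];d2=B[3]-B[2];print("base yaw",np.arctan2(-d[0],d[1]),np.arctan2(-d2[0],d2[1]))
# pad long edge yaw
E=np.array([(210+21,185+20),(210+58.5,185+22.5)]);
# slide
G=ray(t,np.array([(340+9.3,215+10.5),(340+20,215+8.7),(340+27,215+38.8),(340+17.2,215+40.6)]),.0055)
print(G.round(4),G.mean(0),np.linalg.norm(G[0]-G[1]),np.linalg.norm(G[1]-G[2]))
d=(G[0]+G[1]-G[2]-G[3]);print("slide long dir angle",np.arctan2(d[1],d[0]))
Bt=ray(t,[(340+18.5,215+24.5)],.0225);print("blocktop",Bt)
G=ray(s,np.array([(330+21.3,280+9.2),(330+34.3,280+11.5),(330+26,280+40),(330+13,280+36.8)]),.0055)
print(G.round(4),G.mean(0)); d=(G[0]+G[1]-G[2]-G[3]);print("slide long dir angle",np.arctan2(d[1],d[0]))
E
```

```text
400 [0.5107 0.0432 0.0719] [-0.4306  0.0228  0.9023] tilt 0.4457904687104874 yaw -0.05279840578055329 rms 0.0013394093857246002
363 [0.5093 0.0422 0.0725] [-0.4185  0.023   0.9079] tilt 0.4324948731763717 yaw -0.05485626854550905 rms 0.0011462013105222346
win [248.44587862 214.27898551] [253.52350699 213.92714951] [[0.50959629 0.04433704 0.075     ]] [[0.50712852 0.04206091 0.075     ]]
[[ 0.5666  0.103   0.01  ]
 [ 0.5612 -0.0226  0.01  ]
 [ 0.4702 -0.0178  0.01  ]
 [ 0.4758  0.1065  0.01  ]] [0.51847618 0.04226202 0.01      ] 0.1257121601820715 0.09111370888088809
base yaw -0.04321312602502646 -0.04505313605450198
[[ 0.492  -0.1955  0.0055]
 [ 0.4965 -0.2214  0.0055]
 [ 0.4245 -0.2372  0.0055]
 [ 0.42   -0.2135  0.0055]] [ 0.45826011 -0.21689842  0.0055    ] 0.026378120960234504 0.07375269971429851
slide long dir angle 0.2302665092385956
blocktop [[ 0.45771205 -0.21349197  0.0225    ]]
[[ 0.4912 -0.1962  0.0055]
 [ 0.4995 -0.2187  0.0055]
 [ 0.4256 -0.2379  0.0055]
 [ 0.4195 -0.2163  0.0055]] [ 0.45894544 -0.21725341  0.0055    ]
slide long dir angle 0.2637190504680274
```

```bash
cat >> h.py <<'E'
from scipy.spatial.transform import Rotation as Ro
def plan(s,target,turn,n,rnd=1):
    """equal world steps to target, turn total; prints n rows of dp,turn"""
    R=Ro.from_rotvec(s["tcp_rot"]);w=(np.array(target)-s["ee_pos"])*1000/n
    for i in range(n):
        print(R.inv().apply(w).round(rnd).tolist(),round(turn/n,4))
        R=R*Ro.from_rotvec([0,0,turn/n])
def show(s):
    R=Ro.from_rotvec(s["tcp_rot"]).as_matrix()
    print("t",round(s["time"],2),"p",(s["ee_pos"]*1e3).round(1),"z",R[:,2].round(4),"yang",round(np.arctan2(R[1,1],R[0,1]),4),"F",s["wrist_force"].round(1),"w",round(s["width"]*1e3,1),"q",s["q"].round(3))
E
python3 - <<'E'
from h import *
from bench import bot
s=bot.sense();show(s);plan(s,[.4585,-.2165,.14],-1.42,20)
E
```

```text
t 0.1 p [ 237.4 -577.8  244.7] z [-5.e-04  1.e-03 -1.e+00] yang -1.1809 F [ 0.2  0.3 -0.2] w 85.5 q [ 1.139  0.418 -0.01   1.614  0.005  1.111 -0.053]
[17.1, -12.5, 5.2] -0.071
[17.9, -11.3, 5.2] -0.071
[18.7, -10.0, 5.2] -0.071
[19.4, -8.6, 5.2] -0.071
[19.9, -7.2, 5.2] -0.071
[20.4, -5.8, 5.2] -0.071
[20.7, -4.3, 5.2] -0.071
[21.0, -2.8, 5.2] -0.071
[21.1, -1.3, 5.2] -0.071
[21.2, 0.2, 5.2] -0.071
[21.1, 1.7, 5.2] -0.071
[20.9, 3.2, 5.2] -0.071
[20.7, 4.6, 5.2] -0.071
[20.3, 6.1, 5.2] -0.071
[19.8, 7.5, 5.2] -0.071
[19.2, 8.9, 5.2] -0.071
[18.5, 10.2, 5.2] -0.071
[17.8, 11.5, 5.2] -0.071
[16.9, 12.8, 5.2] -0.071
[16.0, 13.9, 5.2] -0.071
```

Request:
{"op": "drive_tool", "data": {
  "series": [
    {"dp":[17,-12.5,5],"turn":-0.071,"claw":0.55},
    {"dp":[18,-11,5],"turn":-0.071,"claw":0.55},
    {"dp":[18.5,-10,5],"turn":-0.071,"claw":0.55},
    {"dp":[19.5,-8.5,5],"turn":-0.071,"claw":0.55},
    {"dp":[20,-7,5],"turn":-0.071,"claw":0.55},
    {"dp":[20.5,-6,5],"turn":-0.071,"claw":0.55},
    {"dp":[20.5,-4,5],"turn":-0.071,"claw":0.55},
    {"dp":[21,-3,5],"turn":-0.071,"claw":0.55},
    {"dp":[21,-1.5,5],"turn":-0.071,"claw":0.55},
    {"dp":[21,0,5],"turn":-0.071,"claw":0.55}
  ]
}}

```text
time: 0.93
ee_pos: [0.3481, -0.397, 0.1948]
tcp_rot: [-2.675, -1.646, 0.0]
wrist_force: [-0.0, 0.5, -0.3]
width: 0.0473
```

Request:
{"op": "drive_tool", "data": {
  "series": [
    {"dp":[21,1.5,5],"turn":-0.071,"claw":0.55},
    {"dp":[21,3,5],"turn":-0.071,"claw":0.55},
    {"dp":[20.5,4.5,5],"turn":-0.071,"claw":0.55},
    {"dp":[20.5,6,5],"turn":-0.071,"claw":0.55},
    {"dp":[20,7.5,5],"turn":-0.071,"claw":0.55},
    {"dp":[19,9,5],"turn":-0.071,"claw":0.55},
    {"dp":[18.5,10,5],"turn":-0.071,"claw":0.55},
    {"dp":[18,11.5,5],"turn":-0.071,"claw":0.55},
    {"dp":[17,13,5],"turn":-0.071,"claw":0.55},
    {"dp":[16,14,5],"turn":-0.071,"claw":0.55}
  ]
}}

```text
time: 1.77
ee_pos: [0.4591, -0.2149, 0.1448]
tcp_rot: [-1.932, -2.477, -0.0]
wrist_force: [0.7, -0.1, -0.2]
width: 0.0472
```

Run:
```python
from h import *
from bench import bot
s=bot.sense();show(s)
for n in("scene","top"):
    c=bot.read_camera(n); np.savez(f"pics/{n}1.npz",**c)
    cv2.imwrite(f"pics/{n}1.png",c["pixels"][:,:,::-1])
plan(s,[.4585,-.2165,.0235],0,5)
```

```text
t 1.77 p [ 459.1 -214.9  144.8] z [ 1.e-04  2.e-04 -1.e+00] yang 0.2461 F [ 0.7 -0.1 -0.2] w 47.2 q [ 0.747  0.369 -0.44   1.983  0.209  0.833  0.438]
[-0.3, -0.2, 24.3] 0.0
[-0.3, -0.2, 24.3] 0.0
[-0.3, -0.2, 24.3] 0.0
[-0.3, -0.2, 24.3] 0.0
[-0.3, -0.2, 24.3] 0.0
```

View pics/scene1.png

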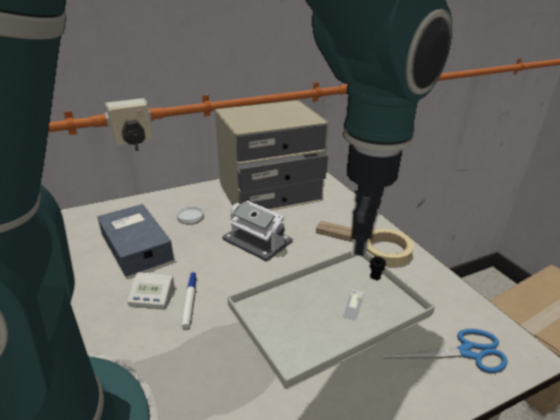

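View pics/top1.png

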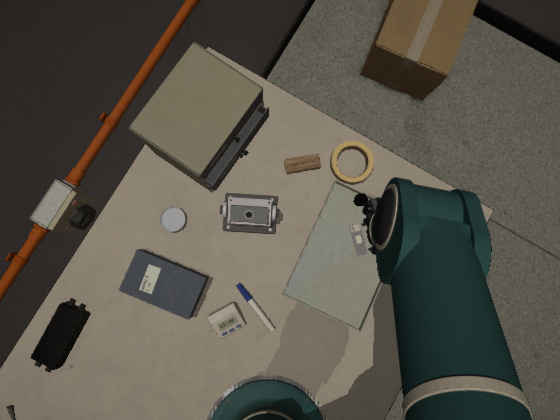

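Request:
{"op": "drive_tool", "data": {
  "series": [
    {"dp":[-0.5,-0.3,20],"turn":0,"claw":0.55},
    {"dp":[-0.5,-0.3,25],"turn":0,"claw":0.55},
    {"dp":[-0.5,0,25],"turn":0,"claw":0.55},
    {"dp":[0,0,25],"turn":0,"claw":0.55},
    {"dp":[0,0,16],"turn":0,"claw":0.55},
    {"dp":[0,0,10],"turn":0,"claw":0.55},
    {"dp":[0,0,0],"turn":0,"claw":0.55},
    {"dp":[0,0,0],"turn":0,"claw":0},
    {"dp":[0,0,0],"turn":0,"claw":0},
    {"dp":[0,0,0],"turn":0,"claw":0}
  ]
}}

```text
time: 2.7
ee_pos: [0.4585, -0.2187, 0.0256]
tcp_rot: [1.94, 2.469, 0.0]
wrist_force: [-1.3, 1.3, 4.0]
width: 0.0179
```

Run:
```python
from h import *
from bench import bot
s=bot.sense();show(s)
c=bot.read_camera("scene")
cv2.imwrite(f"pics/scene2.png",cv2.resize(c["pixels"][240:340,300:440,::-1],None,fx=5,fy=5))
show(bot.sense())
```

```text
t 2.7 p [ 458.5 -218.7   25.6] z [ 1.5e-03 -8.0e-04 -1.0e+00] yang 0.2392 F [-1.3  1.3  4. ] w 17.9 q [ 0.673  0.569 -0.351  2.034  0.339  0.592  0.328]
t 2.75 p [ 458.5 -218.7   25.5] z [ 1.5e-03 -8.0e-04 -1.0e+00] yang 0.2391 F [-1.5  1.7  5.6] w 17.9 q [ 0.673  0.569 -0.351  2.035  0.339  0.592  0.328]
```

View pics/scene2.png

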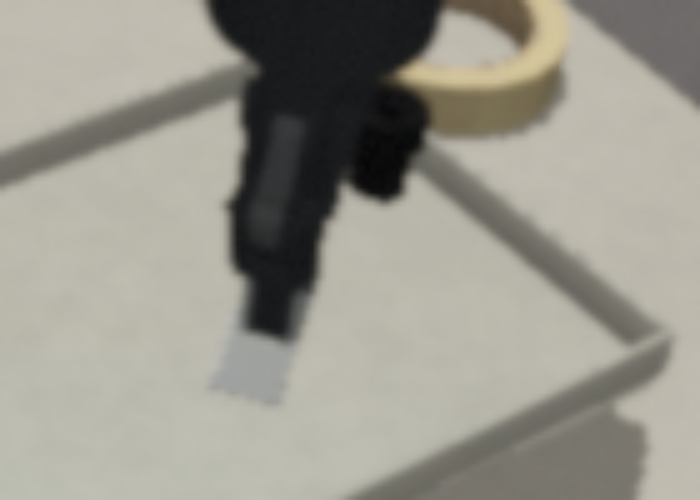

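```bash
cat > kin.py <<'E'
import numpy as np
from scipy.spatial.transform import Rotation as Ro
from scipy.optimize import least_squares
def fk(q,L,sg=(-1,-1,-1,-1),b=1):
    h,a,bb,c,o7,d,e=L
    R=Ro.identity();p=np.zeros(3)
    def T(v):
        nonlocal p; p=p+R.apply(v)
    R=R*Ro.from_euler('z',sg[0]*q[0]);T([0,0,h]);R=R*Ro.from_euler('y',q[1]);R=R*Ro.from_euler('z',sg[1]*q[2]);T([d,0,a])
    R=R*Ro.from_euler('y',q[3]);T([e,0,0]);R=R*Ro.from_euler('z',sg[2]*q[4]);T([0,0,bb]);R=R*Ro.from_euler('y',q[5]);R=R*Ro.from_euler('z',sg[3]*q[6]+o7);T([0,0,c])
    return p,R
D=[([1.13948908,0.41794708,-0.01030056,1.61415391,0.0046896,1.11068101,-0.0529671],[0.23737996,-0.57782568,0.24468557],[-3.08099656,-0.608273252,4.77381802e-04])]
E
python3 - <<'E'
from kin import *; import itertools
# other two data points, 3-decimals
D.append(([0.747,0.369,-0.44,1.983,0.209,0.833,0.438],[.4591,-.2149,.1448],[-1.932,-2.477,0]))
D.append(([0.673,0.569,-0.351,2.034,0.339,0.592,0.328],[.4585,-.2187,.0256],[1.94,2.469,0]))
for sg in itertools.product((-1,1),repeat=3):
  sg=(-1,)+sg
  for o in(0,np.pi/2,-np.pi/2,np.pi):
    def f(L):
        r=[]
        for q,p,rv in D:
            pp,R=fk(q,L,sg); r+=list(pp-p)+list((R.inv()*Ro.from_rotvec(rv)).as_rotvec()*.3)
        return r
    s=least_squares(f,[.36,.45,.42,.25,o,0,0]); 
    if s.cost<2e-2: print(sg,o,s.cost,s.x.round(4))
E
```

```text
(-1, -1, -1, -1) 0 0.00048013666169565355 [-24.2655   0.5849   0.4071 -24.0738   1.5709  -0.0422  -0.0734]
(-1, -1, -1, -1) 1.5707963267948966 0.00048013666169564786 [-24.2655   0.5849   0.4071 -24.0738   1.5709  -0.0422  -0.0734]
(-1, -1, -1, -1) -1.5707963267948966 0.00048013666169559343 [-24.2655   0.5849   0.4071 -24.0738  -4.7123  -0.0422  -0.0734]
(-1, -1, -1, -1) 3.141592653589793 0.0004801366616955789 [-24.2655   0.5849   0.4071 -24.0738   1.5709  -0.0422  -0.0734]
(-1, -1, 1, -1) 0 0.018163567404947574 [-0.0974  0.5227  0.4726 -0.0829  1.2864 -0.0068  0.0121]
(-1, -1, 1, -1) 1.5707963267948966 0.018163567404947557 [-0.0974  0.5227  0.4726 -0.0829  1.2864 -0.0068  0.0121]
(-1, -1, 1, -1) -1.5707963267948966 0.018163567404947695 [-0.0974  0.5227  0.4726 -0.0829  1.2864 -0.0068  0.0121]
(-1, -1, 1, -1) 3.141592653589793 0.01816356740494838 [-0.0974  0.5227  0.4726 -0.0829  1.2864 -0.0068  0.0121]
```

Run:
```python
from h import *
t=load("pics/top0.npz");s=load("pics/scene0.npz");Wt=cloud(t).reshape(-1,3);Ws=cloud(s).reshape(-1,3)
W=np.r_[Wt,Ws];W=W[~np.isnan(W).any(1)]
print("max z grid rows x .5-1.2, cols y -.5...6")
for x in np.arange(.4,1.3,.1):
    print(round(x,1),[ (lambda k: round(float(np.percentile(W[k,2],98)),2) if k.sum()>5 else None)((abs(W[:,0]-x)<.05)&(abs(W[:,1]-y)<.05)&(W[:,2]<1.2)) for y in np.arange(-.5,.61,.1)])
from bench import bot
s=bot.sense();show(s);plan(s,[.55,-.03,.30],-1.284,20)
```

```text
max z grid rows x .5-1.2, cols y -.5...6
0.4 [0.0, 0.01, 0.02, 0.01, 0.02, 0.01, 0.05, 0.05, 0.05, 0.21, 0.41, None]
0.5 [0.01, 0.01, 0.02, 0.04, 0.02, 0.08, 0.08, 0.02, 0.18, 0.43, 0.44, None]
0.6 [0.0, 0.0, 0.01, 0.04, 0.02, 0.02, 0.21, 0.21, 0.47, 0.44, None, None]
0.7 [None, None, 0.0, 0.03, 0.02, 0.21, 0.21, 0.21, 0.53, None, None, None]
0.8 [None, None, None, 0.0, 0.0, 0.21, 0.21, 0.42, 0.45, None, None, None]
0.9 [-0.74, -0.75, None, None, None, 0.0, 0.21, 0.42, None, None, None, None]
1.0 [-0.74, -0.74, -0.74, None, None, None, 0.42, 0.42, None, None, None, None]
1.1 [-0.56, -0.74, -0.74, -0.74, -0.74, 0.39, 0.41, None, None, None, None, None]
1.2 [-0.47, -0.47, -0.74, -0.74, -0.74, 0.41, 0.4, None, None, None, None, None]
t 2.75 p [ 458.5 -218.7   25.5] z [ 1.5e-03 -8.0e-04 -1.0e+00] yang 0.2391 F [-1.5  1.7  5.6] w 17.9 q [ 0.673  0.569 -0.351  2.035  0.339  0.592  0.328]
[8.1, 6.7, -13.7] -0.0642
[7.6, 7.2, -13.7] -0.0642
[7.1, 7.7, -13.7] -0.0642
[6.6, 8.1, -13.7] -0.0642
[6.1, 8.5, -13.7] -0.0642
[5.5, 8.9, -13.7] -0.0642
[5.0, 9.2, -13.7] -0.0642
[4.4, 9.5, -13.7] -0.0642
[3.7, 9.8, -13.7] -0.0642
[3.1, 10.0, -13.7] -0.0642
[2.5, 10.2, -13.7] -0.0642
[1.8, 10.3, -13.7] -0.0642
[1.1, 10.4, -13.7] -0.0642
[0.5, 10.5, -13.7] -0.0642
[-0.2, 10.5, -13.7] -0.0642
[-0.9, 10.4, -13.7] -0.0642
[-1.6, 10.4, -13.7] -0.0642
[-2.2, 10.2, -13.7] -0.0642
[-2.9, 10.1, -13.7] -0.0642
[-3.5, 9.9, -13.7] -0.0642
```

Request:
{"op": "drive_tool", "data": {
  "series": [
    {"dp":[0,0,-10],"turn":0,"claw":0},
    {"dp":[0,0,-20],"turn":0,"claw":0},
    {"dp":[7,7,-20],"turn":-0.064,"claw":0},
    {"dp":[7,8,-20],"turn":-0.064,"claw":0},
    {"dp":[6,8,-20],"turn":-0.064,"claw":0},
    {"dp":[6,9,-20],"turn":-0.064,"claw":0},
    {"dp":[5,9,-20],"turn":-0.064,"claw":0},
    {"dp":[5,9,-20],"turn":-0.064,"claw":0},
    {"dp":[4,10,-20],"turn":-0.064,"claw":0},
    {"dp":[3,10,-20],"turn":-0.064,"claw":0}
  ]
}}

```text
time: 3.58
ee_pos: [0.5017, -0.1472, 0.2168]
tcp_rot: [1.246, 2.882, -0.001]
wrist_force: [0.2, 0.2, -0.4]
width: 0.0178
```

Run:
```python
from h import *
from bench import bot
s=bot.sense();show(s)
c=bot.read_camera("scene");np.savez("pics/scene3.npz",**c)
cv2.imwrite(f"pics/scene3.png",c["pixels"][:,:,::-1])
s=bot.sense();show(s);plan(s,[.55,-.03,.45],1.523*-1+0.75,15)
```

```text
t 3.58 p [ 501.7 -147.2  216.8] z [ 0.0011 -0.001  -1.    ] yang 0.7546 F [ 0.2  0.2 -0.4] w 17.8 q [ 0.739  0.321 -0.612  1.881  0.218  1.004  0.788]
t 3.63 p [ 504.2 -145.7  220.4] z [ 0.0056 -0.0018 -1.    ] yang 0.7617 F [2.7 1.6 4.7] w 18.0 q [ 0.738  0.318 -0.615  1.876  0.217  1.008  0.793]
[3.4, 7.6, -15.3] -0.0515
[3.0, 7.7, -15.3] -0.0515
[2.6, 7.9, -15.3] -0.0515
[2.2, 8.0, -15.3] -0.0515
[1.8, 8.1, -15.3] -0.0515
[1.3, 8.2, -15.3] -0.0515
[0.9, 8.2, -15.3] -0.0515
[0.5, 8.3, -15.3] -0.0515
[0.1, 8.3, -15.3] -0.0515
[-0.4, 8.3, -15.3] -0.0515
[-0.8, 8.3, -15.3] -0.0515
[-1.2, 8.2, -15.3] -0.0515
[-1.6, 8.1, -15.3] -0.0515
[-2.0, 8.0, -15.3] -0.0515
[-2.5, 7.9, -15.3] -0.0515
```

View pics/scene3.png

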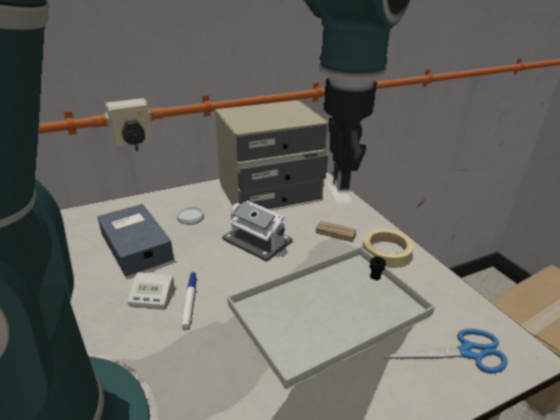

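Request:
{"op": "drive_tool", "data": {
  "series": [
    {"dp":[3,8,-20],"turn":-0.076,"claw":0},
    {"dp":[3,8,-30],"turn":-0.076,"claw":0},
    {"dp":[2,8,-30],"turn":-0.076,"claw":0},
    {"dp":[1,11,-30],"turn":-0.076,"claw":0},
    {"dp":[1,13,-30],"turn":-0.076,"claw":0},
    {"dp":[0,13,-30],"turn":-0.076,"claw":0},
    {"dp":[-1,13,-30],"turn":-0.076,"claw":0},
    {"dp":[-2,13,-30],"turn":-0.076,"claw":0},
    {"dp":[-3,13,-30],"turn":-0.076,"claw":0},
    {"dp":[-3,13,-20],"turn":-0.076,"claw":0}
  ]
}}

```text
time: 4.47
ee_pos: [0.5496, -0.0423, 0.4983]
tcp_rot: [0.088, 3.137, -0.002]
wrist_force: [-0.1, -0.2, 0.5]
width: 0.018
```

Run:
```python
from h import *
from bench import bot
s=bot.sense();show(s);print(s["q"],s["tcp_rot"])
```

```text
t 4.47 p [549.6 -42.3 498.3] z [ 0.0031 -0.0012 -1.    ] yang 1.5146 F [-0.1 -0.2  0.5] w 18.0 q [ 0.677  0.232 -0.819  1.374  0.17   1.605  1.392]
[ 0.67685654  0.23161648 -0.81913861  1.37374809  0.17013772  1.60469233
  1.39215784] [ 8.81682287e-02  3.13721399e+00 -1.67252367e-03]
```

Request:
{"op": "drive_tool", "data": {
  "series": [
    {"dp":[0,0,-20],"turn":0,"claw":0},
    {"dp":[0,0,-25],"turn":0,"claw":0},
    {"dp":[0,0,-25],"turn":0,"claw":0},
    {"dp":[0,0,-25],"turn":0,"claw":0},
    {"dp":[0,0,-25],"turn":0,"claw":0},
    {"dp":[0,0,-25],"turn":0,"claw":0},
    {"dp":[0,0,-25],"turn":0,"claw":0},
    {"dp":[0,0,-20],"turn":0,"claw":0},
    {"dp":[0,0,0],"turn":0,"claw":0},
    {"dp":[0,0,0],"turn":0,"claw":0}
  ]
}}

```text
time: 5.3
ee_pos: [0.5518, -0.0418, 0.6623]
tcp_rot: [-0.091, -3.129, 0.005]
wrist_force: [-0.3, 0.9, -0.8]
width: 0.0178
```

Run:
```python
from h import *
from bench import bot
s=bot.sense();show(s);print(s["q"],s["ee_pos"],s["tcp_rot"])
```

```text
t 5.3 p [551.8 -41.8 662.3] z [-0.0116 -0.0031 -0.9999] yang 1.5124 F [-0.3  0.9 -0.8] w 17.8 q [ 0.441  0.294 -0.658  0.914  0.197  1.998  1.397]
[ 0.44138991  0.29383521 -0.65843827  0.91351779  0.19681191  1.99789471
  1.39661346] [ 0.55184747 -0.04184464  0.66225874] [-0.09148883 -3.12878765  0.00537365]
```

Request:
{"op": "drive_tool", "data": {
  "series": [
    {"dp":[0,0,-20],"turn":0,"claw":0},
    {"dp":[0,0,-20],"turn":0,"claw":0},
    {"dp":[0,0,-20],"turn":0,"claw":0},
    {"dp":[0,0,-20],"turn":0,"claw":0},
    {"dp":[0,0,-20],"turn":0,"claw":0},
    {"dp":[0,0,-20],"turn":0,"claw":0},
    {"dp":[0,0,-20],"turn":0,"claw":0},
    {"dp":[0,0,-20],"turn":0,"claw":0},
    {"dp":[0,0,0],"turn":0,"claw":0},
    {"dp":[0,0,0],"turn":0,"claw":0}
  ]
}}

```text
time: 6.13
ee_pos: [0.5522, -0.041, 0.6787]
tcp_rot: [0.091, 3.14, -0.015]
wrist_force: [-0.3, 0.3, -0.6]
width: 0.0175
```

Run:
```python
from h import *
from bench import bot
s=bot.sense();show(s);print(s["q"],s["ee_pos"],s["tcp_rot"])
```

```text
t 6.13 p [552.2 -41.  678.7] z [-2.0e-04 -9.6e-03 -1.0e+00] yang 1.513 F [-0.3  0.3 -0.6] w 17.5 q [-0.183  0.258  0.3    0.889 -0.073  2.003  1.59 ]
[-0.1829499   0.25839736  0.30043479  0.88916929 -0.07282303  2.0033045
  1.59046993] [ 0.55221217 -0.04097064  0.67871784] [ 0.09073601  3.14019979 -0.01511053]
```

Request:
{"op": "drive_tool", "data": {
  "series": [
    {"dp":[0,0,-40],"turn":0,"claw":0},
    {"dp":[0,0,-40],"turn":0,"claw":0},
    {"dp":[0,0,-40],"turn":0,"claw":0},
    {"dp":[0,0,-40],"turn":0,"claw":0},
    {"dp":[-20,0,-30],"turn":0,"claw":0},
    {"dp":[-20,0,-30],"turn":0,"claw":0},
    {"dp":[-20,0,-30],"turn":0,"claw":0},
    {"dp":[-20,0,-30],"turn":0,"claw":0},
    {"dp":[0,0,0],"turn":0,"claw":0},
    {"dp":[0,0,0],"turn":0,"claw":0}
  ]
}}

```text
time: 6.97
ee_pos: [0.5625, -0.0398, 0.7808]
tcp_rot: [0.084, 2.906, -0.032]
wrist_force: [-0.4, 0.2, -0.7]
width: 0.0181
```

Run:
```python
from h import *
from bench import bot
s=bot.sense();show(s);print(s["q"],s["ee_pos"],s["tcp_rot"])
```

```text
t 6.97 p [562.5 -39.8 780.8] z [ 0.2317 -0.0284 -0.9724] yang 1.5109 F [-0.4  0.2 -0.7] w 18.1 q [-0.189  0.258  0.334  0.656 -0.093  2.003  1.588]
[-0.18915903  0.25815243  0.33440304  0.65568918 -0.09321765  2.00336745
  1.58843782] [ 0.56246199 -0.03980843  0.780816  ] [ 0.08447887  2.90560327 -0.03188713]
```

Request:
{"op": "drive_tool", "data": {
  "series": [
    {"dp":[0,25,0],"turn":0,"claw":0},
    {"dp":[0,30,0],"turn":0,"claw":0},
    {"dp":[0,30,0],"turn":0,"claw":0},
    {"dp":[0,0,0],"turn":0,"claw":0},
    {"dp":[-6,0,-25],"turn":0,"claw":0},
    {"dp":[-6,0,-25],"turn":0,"claw":0},
    {"dp":[-7,0,-25],"turn":0,"claw":0},
    {"dp":[-7,0,-25],"turn":0,"claw":0},
    {"dp":[0,0,0],"turn":0,"claw":0},
    {"dp":[0,0,0],"turn":0,"claw":0}
  ]
}}

```text
time: 7.8
ee_pos: [0.5505, 0.0429, 0.8161]
tcp_rot: [0.08, 2.827, -0.022]
wrist_force: [0.6, -0.2, -1.0]
width: 0.0177
```

Run:
```python
from h import *
from bench import bot
s=bot.sense();show(s);print(s["q"],s["ee_pos"],s["tcp_rot"])
```

```text
t 7.8 p [550.5  42.9 816.1] z [ 0.3076 -0.0237 -0.9512] yang 1.5134 F [ 0.6 -0.2 -1. ] w 17.7 q [-0.439  0.243  0.472  0.605 -0.096  2.003  1.464]
[-0.43908436  0.2433371   0.47233867  0.60466141 -0.09624858  2.00323466
  1.46399954] [0.55054274 0.04290082 0.81614563] [ 0.07974639  2.82714354 -0.02171603]
```

Request:
{"op": "drive_tool", "data": {
  "series": [
    {"dp":[-8,0,-25],"turn":0,"claw":0},
    {"dp":[-8,0,-25],"turn":0,"claw":0},
    {"dp":[-8,0,-25],"turn":0,"claw":0},
    {"dp":[-8,0,-25],"turn":0,"claw":0},
    {"dp":[-8,0,-25],"turn":0,"claw":0},
    {"dp":[0,0,0],"turn":0,"claw":0},
    {"dp":[0,0,0],"turn":0,"claw":0},
    {"dp":[0,0,0],"turn":0,"claw":0},
    {"dp":[0,0,0],"turn":0,"claw":0},
    {"dp":[0,0,0],"turn":0,"claw":0}
  ]
}}

```text
time: 8.63
ee_pos: [0.5285, 0.0404, 0.8611]
tcp_rot: [0.074, 2.732, -0.012]
wrist_force: [-0.1, 1.0, -0.1]
width: 0.0178
```

Run:
```python
from h import *
from bench import bot
s=bot.sense();show(s);print(s["q"],s["ee_pos"],s["tcp_rot"])
```

```text
t 8.63 p [528.5  40.4 861.1] z [ 0.3966 -0.0193 -0.9178] yang 1.5173 F [-0.1  1.  -0.1] w 17.8 q [-0.489  0.21   0.537  0.545 -0.104  2.003  1.469]
[-0.48925558  0.21047356  0.53690892  0.54457638 -0.10355264  2.00317159
  1.46943401] [0.5284597  0.04035179 0.86110812] [ 0.07377243  2.73231877 -0.01221877]
```

Run:
```python
from h import *
from bench import bot
fr=[]
for i in range(6):
    c=bot.read_camera("scene");fr.append(c)
np.savez("pics/scene5.npz",**{**fr[0],"depth":np.mean([f["depth"] for f in fr],0)})
c=bot.read_camera("top");np.savez("pics/top5.npz",**c)
im=np.hstack([fr[0]["pixels"][:,:,::-1],c["pixels"][:,:,::-1]]);cv2.imwrite("pics/both5.png",cv2.resize(im,None,fx=.7,fy=.7))
print("noise",np.std([f["depth"][190:260,215:300] for f in fr],0).mean())
def plane(P,th):
    for k in range(4):
        m=P.mean(0);u,S,v=np.linalg.svd(P-m,full_matrices=False);n=v[2]*np.sign(v[2,2]);r=(P-m)@n
        P=P[abs(r-np.median(r))<th]
    return m,n,r.std(),len(P)
def pm(c,poly):
    m=np.zeros(c["depth"].shape,np.uint8);cv2.fillPoly(m,[np.array(poly,np.int32)],1);return m>0
t=load("pics/top0.npz");s=load("pics/scene0.npz");s5=load("pics/scene5.npz");t1=load("pics/top1.npz");s1=load("pics/scene1.npz")
padt=[(232,207),(266,209),(265,220),(232,219)];pads=[(237,213),(244,204),(271,216),(265,225)]
bt=[(185,190),(215,190),(215,260),(300,265),(280,285),(200,240)];bs=[(180,235),(215,240),(240,258),(290,262),(240,285),(180,270)]
for nm,c,pp,bb in(("t0",t,padt,bt),("t1",t1,padt,bt),("s0",s,pads,bs),("s1",s1,pads,bs),("s5",s5,pads,bs)):
    W=cloud(c)
    for k,poly in(("pad",pp),("bench",bb)):
        P=W[pm(c,poly)];P=P[~np.isnan(P).any(1)];m,n,r,N=plane(P,.004)
        # height at window centre xy
        x,y=.508,.043;z=m[2]-(n[0]*(x-m[0])+n[1]*(y-m[1]))/n[2]
        print(nm,k,n.round(4),"tilt %.4f az %.4f rms %.4f N %d z@win %.4f"%(np.arccos(n[2]),np.arctan2(-n[1],-n[0]),r,N,z))
```

```text
noise 0.009113563
t0 pad [-0.4353  0.0246  0.8999] tilt 0.4512 az -0.0565 rms 0.0015 N 428 z@win 0.0706
t0 bench [-0.0014  0.0028  1.    ] tilt 0.0031 az -1.1090 rms 0.0016 N 2032 z@win 0.0002
t1 pad [-0.4278  0.0192  0.9037] tilt 0.4425 az -0.0449 rms 0.0015 N 421 z@win 0.0708
t1 bench [-0.0018  0.003   1.    ] tilt 0.0035 az -1.0347 rms 0.0016 N 2010 z@win 0.0003
s0 pad [-0.4208  0.0237  0.9068] tilt 0.4351 az -0.0563 rms 0.0012 N 363 z@win 0.0719
s0 bench [1.1e-03 1.0e-04 1.0e+00] tilt 0.0011 az -3.0018 rms 0.0010 N 2887 z@win 0.0007
s1 pad [-0.4143  0.0208  0.9099] tilt 0.4278 az -0.0502 rms 0.0012 N 363 z@win 0.0718
s1 bench [9.e-04 7.e-04 1.e+00] tilt 0.0012 az -2.4606 rms 0.0010 N 2889 z@win 0.0007
s5 pad [-0.4179  0.0218  0.9082] tilt 0.4318 az -0.0520 rms 0.0005 N 123 z@win 0.0719
s5 bench [0.0049 0.0016 1.    ] tilt 0.0052 az -2.8231 rms 0.0004 N 1047 z@win 0.0004
```

View pics/both5.png

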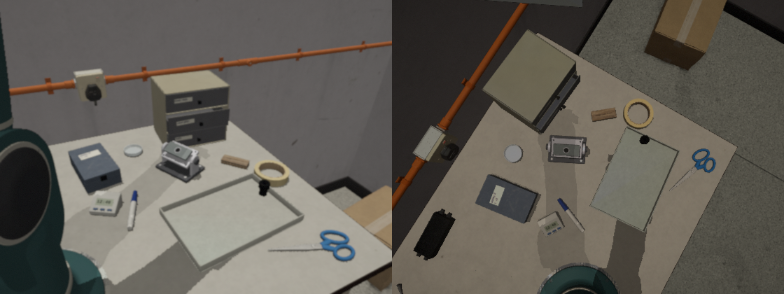

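Request:
{"op": "drive_tool", "data": {
  "series": [
    {"dp":[-9,0,-23],"turn":0,"claw":0},
    {"dp":[-5,0,-12],"turn":0,"claw":0},
    {"dp":[0,0,0],"turn":0,"claw":0},
    {"dp":[0,0,0],"turn":0,"claw":0},
    {"dp":[0,0,10],"turn":-0.005,"claw":0},
    {"dp":[0,0,20],"turn":-0.005,"claw":0},
    {"dp":[0,0,30],"turn":0,"claw":0},
    {"dp":[0,0,30],"turn":0,"claw":0},
    {"dp":[0,0,20],"turn":0,"claw":0},
    {"dp":[0,0,0],"turn":0,"claw":0}
  ]
}}

```text
time: 9.82
ee_pos: [0.5694, 0.0377, 0.7709]
tcp_rot: [0.058, 2.709, -0.013]
wrist_force: [-0.4, 1.3, -0.5]
width: 0.0177
```

Run:
```python
from h import *
from bench import bot
s=bot.sense();show(s);print(s["q"],s["ee_pos"],s["tcp_rot"])
```

```text
t 9.82 p [569.4  37.7 770.9] z [ 0.4184 -0.0183 -0.9081] yang 1.528 F [-0.4  1.3 -0.5] w 17.7 q [-0.602  0.098  0.525  0.927  0.006  1.7    1.441]
[-0.60160086  0.09836277  0.52545809  0.92749499  0.00622995  1.70025408
  1.44132521] [0.56936692 0.03773586 0.77092672] [ 0.05777331  2.70895799 -0.01335163]
```

Run:
```python
from h import *
from bench import bot
t=load("pics/top0.npz");s5=load("pics/scene5.npz")
wt=np.array([248.446,214.279]);ws=np.array([253.523,213.927])
for z in(.069,.071,.073,.075): print(z,ray(t,wt,z)[0],ray(s5,ws,z)[0])
s=bot.sense();show(s);plan(s,[.482,.044,.128],0,20)
```

```text
0.069 [0.51021708 0.04460348 0.069     ] [0.5146979  0.04798437 0.069     ]
0.071 [0.51001014 0.04451457 0.071     ] [0.51217472 0.04601028 0.071     ]
0.073 [0.5098032  0.04442567 0.073     ] [0.50965155 0.04403619 0.073     ]
0.075 [0.50959626 0.04433676 0.075     ] [0.50712838 0.0420621  0.075     ]
t 9.82 p [569.4  37.7 770.9] z [ 0.4184 -0.0183 -0.9081] yang 1.528 F [-0.4  1.3 -0.5] w 17.7 q [-0.602  0.098  0.525  0.927  0.006  1.7    1.441]
[17.4, 0.1, 27.4] 0.0
[17.4, 0.1, 27.4] 0.0
[17.4, 0.1, 27.4] 0.0
[17.4, 0.1, 27.4] 0.0
[17.4, 0.1, 27.4] 0.0
[17.4, 0.1, 27.4] 0.0
[17.4, 0.1, 27.4] 0.0
[17.4, 0.1, 27.4] 0.0
[17.4, 0.1, 27.4] 0.0
[17.4, 0.1, 27.4] 0.0
[17.4, 0.1, 27.4] 0.0
[17.4, 0.1, 27.4] 0.0
[17.4, 0.1, 27.4] 0.0
[17.4, 0.1, 27.4] 0.0
[17.4, 0.1, 27.4] 0.0
[17.4, 0.1, 27.4] 0.0
[17.4, 0.1, 27.4] 0.0
[17.4, 0.1, 27.4] 0.0
[17.4, 0.1, 27.4] 0.0
[17.4, 0.1, 27.4] 0.0
```

Request:
{"op": "drive_tool", "data": {
  "series": [
    {"dp":[10,0,20],"turn":0,"claw":0},
    {"dp":[17,0,28],"turn":0,"claw":0},
    {"dp":[18,0,28],"turn":0,"claw":0},
    {"dp":[18,0,28],"turn":0,"claw":0},
    {"dp":[18,0,28],"turn":0,"claw":0},
    {"dp":[18,0,28],"turn":0,"claw":0},
    {"dp":[18,0,28],"turn":0,"claw":0},
    {"dp":[18,0,28],"turn":0,"claw":0},
    {"dp":[18,0,28],"turn":0,"claw":0},
    {"dp":[18,0,28],"turn":0,"claw":0}
  ]
}}

```text
time: 10.65
ee_pos: [0.5291, 0.0388, 0.4563]
tcp_rot: [0.06, 2.702, -0.011]
wrist_force: [1.3, 0.0, -0.2]
width: 0.0174
```

Run:
```python
from h import *
from bench import bot
s=bot.sense();show(s);plan(s,[.482,.044,.128],0,11)
```

```text
t 10.65 p [529.1  38.8 456.3] z [ 0.4246 -0.0172 -0.9052] yang 1.5266 F [ 1.3  0.  -0.2] w 17.4 q [-0.67  -0.151  0.426  1.841  0.209  1.021  1.22 ]
[16.6, 0.2, 25.2] 0.0
[16.6, 0.2, 25.2] 0.0
[16.6, 0.2, 25.2] 0.0
[16.6, 0.2, 25.2] 0.0
[16.6, 0.2, 25.2] 0.0
[16.6, 0.2, 25.2] 0.0
[16.6, 0.2, 25.2] 0.0
[16.6, 0.2, 25.2] 0.0
[16.6, 0.2, 25.2] 0.0
[16.6, 0.2, 25.2] 0.0
[16.6, 0.2, 25.2] 0.0
```

Request:
{"op": "drive_tool", "data": {
  "series": [
    {"dp":[17,0,25],"turn":0,"claw":0},
    {"dp":[17,0,25],"turn":0,"claw":0},
    {"dp":[17,0,25],"turn":0,"claw":0},
    {"dp":[17,0,25],"turn":0,"claw":0},
    {"dp":[17,0,25],"turn":0,"claw":0},
    {"dp":[17,0,25],"turn":0,"claw":0},
    {"dp":[17,0,25],"turn":0,"claw":0},
    {"dp":[17,0,25],"turn":0,"claw":0},
    {"dp":[12,0,20],"turn":0,"claw":0},
    {"dp":[8,1,15],"turn":0,"claw":0}
  ]
}}

```text
time: 11.48
ee_pos: [0.4879, 0.0417, 0.1763]
tcp_rot: [0.06, 2.704, -0.013]
wrist_force: [0.1, -0.6, -1.3]
width: 0.018
```

Run:
```python
from h import *
from bench import bot
s=bot.sense();show(s);plan(s,[.482,.044,.128],0,1)
```

```text
t 11.48 p [487.9  41.7 176.3] z [ 0.423  -0.0187 -0.9059] yang 1.5263 F [ 0.1 -0.6 -1.3] w 18.0 q [-0.641  0.095  0.45   2.316  0.197  0.32   1.152]
[25.9, 2.0, 41.3] 0.0
```

```bash
cat > fit.py <<'E'
from kin import *
import numpy as np
D.append(([0.747,0.369,-0.44,1.983,0.209,0.833,0.438],[.4591,-.2149,.1448],[-1.932,-2.477,0]))
D.append(([0.673,0.569,-0.351,2.034,0.339,0.592,0.328],[.4585,-.2187,.0256],[1.94,2.469,0]))
D.append(([ 0.67685654,0.23161648,-0.81913861,1.37374809,0.17013772,1.60469233,1.39215784],[.5496,-.0423,.4983],[ 8.81682287e-02,3.13721399e+00,-1.67252367e-03]))
D.append(([ 0.44138991,0.29383521,-0.65843827,0.91351779,0.19681191,1.99789471,1.39661346],[ 0.55184747,-0.04184464,0.66225874],[-0.09148883,-3.12878765,0.00537365]))
D.append(([-0.1829499,0.25839736,0.30043479,0.88916929,-0.07282303,2.0033045,1.59046993],[ 0.55221217,-0.04097064,0.67871784],[ 0.09073601,3.14019979,-0.01511053]))
D.append(([-0.43908436,0.2433371,0.47233867,0.60466141,-0.09624858,2.00323466,1.46399954],[0.55054274,0.04290082,0.81614563],[ 0.07974639,2.82714354,-0.02171603]))
D.append(([-0.60160086,0.09836277,0.52545809,0.92749499,0.00622995,1.70025408,1.44132521],[0.56936692,0.03773586,0.77092672],[ 0.05777331,2.70895799,-0.01335163]))
D.append(([-0.67,-0.151,0.426,1.841,0.209,1.021,1.22],[0.5291,0.0388,0.4563],[0.06,2.702,-0.011]))
D.append(([-0.641,0.095,0.45,2.316,0.197,0.32,1.152],[0.4879,0.0417,0.1763],[0.06,2.704,-0.013]))
def fk2(q,L):
    h,a,bb,c,o7,d,e,f,g=L
    R=Ro.identity();p=np.zeros(3)
    for rot,tr in ((Ro.from_euler('z',-q[0]),[0,0,h]),(Ro.from_euler('y',q[1]),[0,0,0]),(Ro.from_euler('z',-q[2]),[d,0,a]),(Ro.from_euler('y',q[3]),[e,0,0]),(Ro.from_euler('z',-q[4]),[0,0,bb]),(Ro.from_euler('y',q[5]),[f,0,0]),(Ro.from_euler('z',-q[6]+o7),[0,0,c])):
        R=R*rot;p=p+R.apply(tr)
    return p,R
def f(L):
    r=[]
    for q,p,rv in D:
        pp,R=fk2(q,L); r+=list(pp-p)+list((R.inv()*Ro.from_rotvec(rv)).as_rotvec()*.3)
    return r
sol=least_squares(f,[.36,.45,.42,.25,1.57,0,0,0,0])
if __name__=="__main__":
    print(sol.cost,sol.x.round(4));print(np.array(f(sol.x)).reshape(-1,6).round(4))
    L=sol.x
    lo=np.array([-2.81,-.39,-1.27,.06,-1.19,.19,-2.82]);hi=np.array([2.81,2.02,1.25,2.57,4.33,2,2.82])
    Rt=Ro.from_rotvec([.06,2.704,-.013])
    q0=np.array(D[-1][0])
    for tgt in([.4879,.0417,.1763],[.482,.044,.128],[.500,.044,.0925]):
        def g(q):
            p,R=fk2(q,L);return np.r_[(p-tgt)*10,(R.inv()*Rt).as_rotvec()*3,(q-q0)*1e-3]
        s=least_squares(g,q0,bounds=(lo,hi));p,R=fk2(s.x,L);print(tgt,s.x.round(3),(p-tgt).round(4),(R.inv()*Rt).as_rotvec().round(4))
E
python3 fit.py
```

```text
0.002897999032452199 [0.3112 0.5756 0.4708 0.3711 1.571  0.0255 0.006  0.0548 0.    ]
[[ 0.0261  0.016  -0.0037 -0.      0.     -0.    ]
 [ 0.0009  0.0134  0.0028  0.0001  0.      0.0001]
 [ 0.0088  0.0028 -0.007   0.     -0.     -0.0001]
 [-0.008   0.0148  0.0094 -0.      0.     -0.    ]
 [-0.0057  0.0205  0.0082 -0.      0.     -0.    ]
 [-0.0092  0.0334  0.0038 -0.      0.     -0.    ]
 [ 0.0115  0.0304 -0.0074 -0.     -0.     -0.    ]
 [ 0.0085  0.0278 -0.0048 -0.      0.     -0.    ]
 [-0.0116  0.009   0.0017  0.0001  0.0001  0.    ]
 [ 0.0017  0.0144 -0.003   0.0001  0.0003  0.0003]]
[0.4879, 0.0417, 0.1763] [-0.59   0.081  0.443  2.319  0.156  0.324  1.233] [-0.  0.  0.] [-0.  0. -0.]
[0.482, 0.044, 0.128] [-0.384  0.16   0.171  2.39   0.459  0.19   0.872] [0. 0. 0.] [-0. -0.  0.]
[0.5, 0.044, 0.0925] [-0.62   0.294  0.705  2.424 -1.19   0.19   2.695] [0.0011 0.0004 0.0039] [-0.0044 -0.0241 -0.    ]
```

```bash
sed -i 's/\[-0.641,0.095,0.45,2.316,0.197,0.32,1.152\],\[0.4879,0.0417,0.1763\]/[-0.641,0.095,0.45,2.316,0.197,0.32,1.152],[0.4879,0.0417,0.1763]/; s/h,a,bb,c,o7,d,e,f,g=L/h,a,bb,c,o7,d,e,f,y1,y3,y5,x2=L/; s/\[0,0,h\]/[0,y1,h]/; s/"y",q\[1\]/&/; s/\[d,0,a\]/[d,y3,a]/; s/\[0,0,bb\]/[0,y5,bb]/; s/1.57,0,0,0,0\]/1.57,0,0,0,0,0,0,0]/' fit.py; sed -i "s/(Ro.from_euler('y',q\[1\]),\[0,0,0\])/(Ro.from_euler('y',q[1]),[x2,0,0])/" fit.py; python3 fit.py
```

```text
2.589473132191134e-07 [ 2.889e-01  5.024e-01  4.699e-01  2.941e-01  1.571e+00  3.000e-04
  1.000e-04  3.000e-04 -1.440e-02 -1.600e-02 -3.000e-04 -3.000e-04]
[[-0.      0.0001 -0.0001 -0.      0.     -0.    ]
 [-0.0002 -0.     -0.      0.0001  0.      0.0001]
 [ 0.0001 -0.0001 -0.0001  0.     -0.     -0.0001]
 [ 0.      0.0001 -0.     -0.      0.     -0.    ]
 [ 0.      0.0001  0.0001 -0.      0.     -0.    ]
 [-0.0001 -0.0001  0.0001 -0.      0.     -0.    ]
 [ 0.     -0.0001  0.     -0.     -0.     -0.    ]
 [ 0.     -0.0002 -0.     -0.      0.     -0.    ]
 [-0.0001  0.0002 -0.0001  0.0001  0.0001  0.    ]
 [ 0.0001  0.0003  0.0002  0.0001  0.0003  0.0003]]
[0.4879, 0.0417, 0.1763] [-0.64   0.095  0.45   2.316  0.196  0.321  1.153] [-0.  0.  0.] [-0.  0. -0.]
[0.482, 0.044, 0.128] [-0.394  0.19   0.185  2.357  0.412  0.19   0.917] [0. 0. 0.] [-0. -0.  0.]
[0.5, 0.044, 0.0925] [-0.026  0.306 -0.207  2.326  1.09   0.19   0.27 ] [0. 0. 0.] [-0. -0.  0.]
```

```bash
cat > scan.py <<'E'
from fit import *
L=sol.x
lo=np.array([-2.81,-.39,-1.27,.06,-1.19,.0,-2.82]);hi=np.array([2.81,2.02,1.25,2.57,4.33,2,2.82])
Rt=Ro.from_rotvec([.06,2.704,-.013])
def ik(tgt,q0,q5=None,Rt=Rt,lo=lo,hi=hi,w=1e-4):
    def g(q):
        p,R=fk2(q,L);r=np.r_[(p-tgt)*10,(R.inv()*Rt).as_rotvec()*3,(q-q0)*w]
        return r if q5 is None else np.r_[r,(q[4]-q5)*10]
    s=least_squares(g,np.clip(q0,lo+1e-6,hi-1e-6),bounds=(lo,hi));p,R=fk2(s.x,L)
    return s.x,np.linalg.norm(p-tgt),np.linalg.norm((R.inv()*Rt).as_rotvec())
if __name__=="__main__":
    for tgt in([.482,.044,.128],[.500,.044,.0925],[.502,.044,.0885]):
        q=np.array(D[-1][0]);print(tgt)
        for q5 in np.arange(.2,2.4,.2):
            q,e,er=ik(tgt,q,q5);print(round(q5,1),q.round(2),round(e,4),round(er,4))
        q=np.array(D[-1][0])
        for q5 in np.arange(.2,-1.2,-.2):
            q,e,er=ik(tgt,q,q5);print(round(q5,1),q.round(2),round(e,4),round(er,4))
E
python3 scan.py
```

```text
[0.482, 0.044, 0.128]
0.2 [-0.58  0.2   0.38  2.36  0.2   0.17  1.12] 0.0 0.0
0.4 [-0.41  0.19  0.2   2.36  0.4   0.19  0.93] 0.0 0.0
0.6 [-0.18  0.19 -0.04  2.35  0.6   0.21  0.74] 0.0 0.0
0.8 [ 0.1   0.2  -0.35  2.34  0.8   0.26  0.56] 0.0 0.0
1.0 [ 0.43  0.25 -0.71  2.33  1.    0.33  0.39] 0.0 0.0
1.2 [ 0.75  0.37 -1.08  2.33  1.2   0.47  0.24] 0.0 0.0
1.4 [ 0.88  0.51 -1.27  2.34  1.4   0.62  0.09] 0.0053 0.0214
1.6 [ 0.88  0.55 -1.27  2.38  1.6   0.63 -0.09] 0.0153 0.0754
1.8 [-0.7   0.24  0.52  2.43  1.8   0.   -0.49] 0.014 0.0789
2.0 [-0.7   0.24  0.52  2.43  2.    0.   -0.69] 0.014 0.0788
2.2 [-0.69  0.24  0.52  2.43  2.2   0.   -0.89] 0.014 0.0788
0.2 [-0.58  0.2   0.38  2.36  0.2   0.17  1.12] 0.0 0.0
0.0 [-0.71  0.21  0.53  2.37  0.    0.17  1.32] 0.0 0.0
-0.2 [-0.82  0.23  0.66  2.37 -0.2   0.17  1.51] 0.0 0.0
-0.4 [-0.92  0.25  0.77  2.37 -0.4   0.18  1.71] 0.0 0.0
-0.6 [-1.01  0.27  0.88  2.37 -0.6   0.19  1.9 ] 0.0 0.0
-0.8 [-1.09  0.31  0.99  2.37 -0.8   0.22  2.09] 0.0 0.0
-1.0 [-1.18  0.36  1.1   2.38 -1.    0.28  2.28] 0.0 0.0
[0.5, 0.044, 0.0925]
0.2 [-0.48  0.31 
[... 1377 characters left out ...]
1.4 [ 0.52  0.43 -0.83  2.31  1.4   0.42  0.05] 0.0 0.0
1.6 [ 0.84  0.72 -1.27  2.31  1.6   0.77 -0.01] 0.0033 0.0162
1.8 [ 0.85  0.78 -1.27  2.36  1.8   0.8  -0.16] 0.0146 0.0846
2.0 [-0.52  0.34  0.34  2.37  2.    0.   -0.69] 0.0054 0.0325
2.2 [-0.52  0.34  0.34  2.37  2.2   0.   -0.89] 0.0054 0.0325
0.2 [-0.48  0.32  0.3   2.34  0.2   0.07  1.12] 0.0 0.0
0.0 [-0.52  0.33  0.34  2.34  0.    0.07  1.31] 0.0 0.0
-0.2 [-0.55  0.33  0.38  2.34 -0.2   0.07  1.51] 0.0 0.0
-0.4 [-0.59  0.34  0.43  2.34 -0.4   0.07  1.71] 0.0 0.0
-0.6 [-0.63  0.34  0.47  2.34 -0.6   0.08  1.9 ] 0.0 0.0
-0.8 [-0.68  0.35  0.53  2.34 -0.8   0.09  2.1 ] 0.0 0.0
-1.0 [-0.74  0.37  0.6   2.34 -1.    0.11  2.29] 0.0 0.0
```

Request:
{"op": "drive_tool", "data": {
  "series": [
    {"dp":[3,0.2,4],"turn":0,"claw":0},
    {"dp":[3,0.2,4],"turn":0,"claw":0},
    {"dp":[3,0.2,4],"turn":0,"claw":0},
    {"dp":[3,0.2,4],"turn":0,"claw":0},
    {"dp":[2.5,0.2,4],"turn":0,"claw":0},
    {"dp":[2.5,0.2,4],"turn":0,"claw":0},
    {"dp":[2.5,0.2,4],"turn":0,"claw":0},
    {"dp":[2.5,0.2,4],"turn":0,"claw":0},
    {"dp":[2,0.2,4],"turn":0,"claw":0},
    {"dp":[2,0.2,4],"turn":0,"claw":0}
  ]
}}

```text
time: 12.32
ee_pos: [0.4807, 0.0451, 0.1301]
tcp_rot: [0.057, 2.705, -0.013]
wrist_force: [-0.8, 0.9, -0.7]
width: 0.0178
```

Run:
```python
from h import *
from bench import bot
s=bot.sense();show(s);plan(s,[.482,.044,.128],0,1)
for n in("scene","top"):
    c=bot.read_camera(n); np.savez(f"pics/{n}6.npz",**c)
    cv2.imwrite(f"pics/{n}6.png",c["pixels"][:,:,::-1])
```

```text
t 12.32 p [480.7  45.1 130.1] z [ 0.4221 -0.0177 -0.9064] yang 1.5288 F [-0.8  0.9 -0.7] w 17.8 q [-0.494  0.186  0.29   2.361  0.306  0.188  1.02 ]
[-0.3, -1.1, 2.5] 0.0
```

View pics/scene6.png

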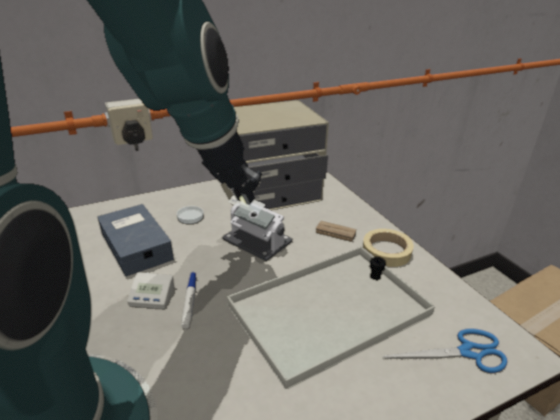

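View pics/top6.png

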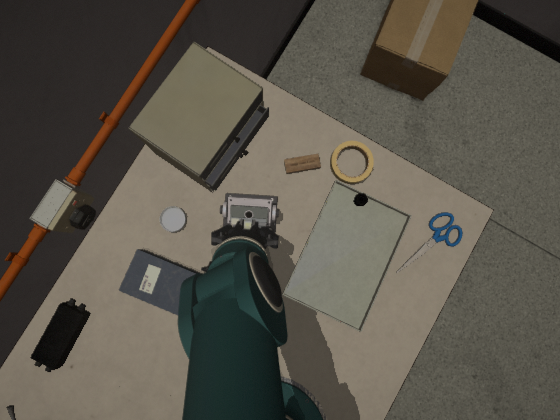

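Run:
```python
from h import *
a=load("pics/scene6.npz")["pixels"][165:260,200:310,::-1];b=load("pics/top6.npz")["pixels"][185:260,200:290,::-1]
cv2.imwrite("pics/z6a.png",cv2.resize(a,None,fx=7,fy=6.3,interpolation=1));cv2.imwrite("pics/z6b.png",cv2.resize(b,None,fx=8,fy=8,interpolation=1))
```

```text
(no output)
```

View pics/z6a.png

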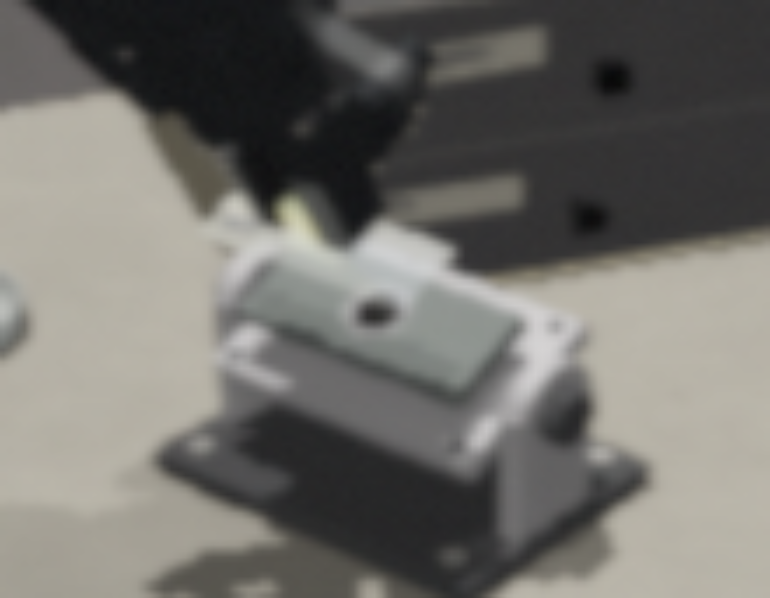

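View pics/z6b.png

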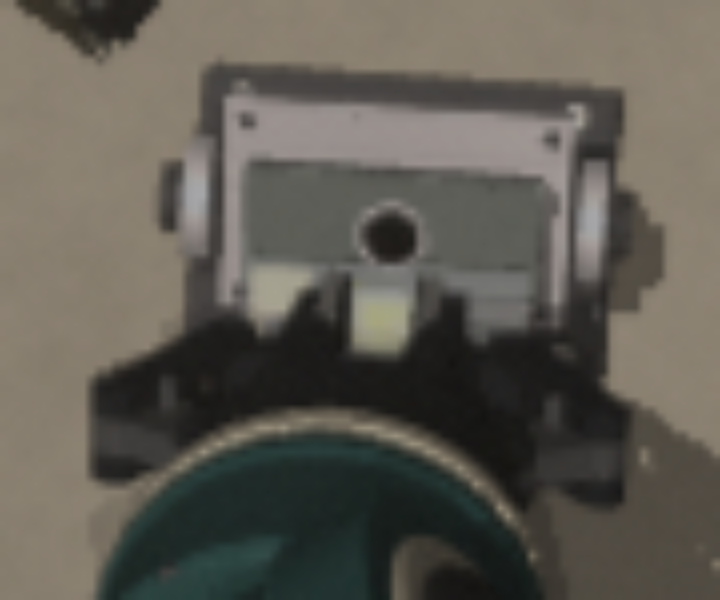

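```bash
cat > ov.py <<'E'
from h import *
def overlay(cams,p,rv,outs,xo,yo,zb,P=None,Rp=None):
    R=Ro.from_rotvec(rv).as_matrix()
    def box(cx,cy,hx,hy,z): return np.array([[cx-hx,cy-hy,z],[cx+hx,cy-hy,z],[cx+hx,cy+hy,z],[cx-hx,cy+hy,z]])*1e-3@R.T+p
    for c,o,(a,b,e,f,k) in zip(cams,outs[0],outs[1]):
        im=cv2.resize(c["pixels"][a:b,e:f,::-1],None,fx=k,fy=k,interpolation=1)
        def dr(X,col): 
            uv=(proj(c,X)-[e,a]+.5)*k-.5; cv2.polylines(im,[np.round(uv*8).astype(np.int32)],True,col,1,cv2.LINE_AA,3)
        dr(box(xo,yo,13,38,zb-2),(0,0,255));dr(box(xo,yo,6.5,10,zb-19),(0,255,0))
        if P is not None:
            for hx,hy in((18,42),(6.3,6.3)):
                dr(np.array([[-hx,-hy,0],[hx,-hy,0],[hx,hy,0],[-hx,hy,0]])*1e-3@Rp.T+P,(255,0,255))
        cv2.imwrite(o,im)
def padR(tilt,az):
    n=np.array([-np.sin(tilt)*np.cos(az),-np.sin(tilt)*np.sin(az),np.cos(tilt)])
    y=np.array([-np.sin(az),np.cos(az),0]);x=np.cross(y,n);return np.c_[x,y,n]
E
python3 - <<'E'
from ov import *
from bench import bot
s=bot.sense();show(s)
c=[load("pics/scene6.npz"),load("pics/top6.npz")]
overlay(c,s["ee_pos"],s["tcp_rot"],(["pics/o6a.png","pics/o6b.png"],[(175,250,215,310,8),(195,245,215,285,11)]),1.8,0,22,np.array([.5095,.044,.0725]),padR(.436,-.047))
E
```

```text
t 12.42 p [480.8  44.1 130.2] z [ 0.4219 -0.0182 -0.9065] yang 1.5268 F [ 0.7 -0.7 -0.3] w 17.3 q [-0.483  0.186  0.281  2.361  0.312  0.189  1.015]
```

View pics/o6a.png

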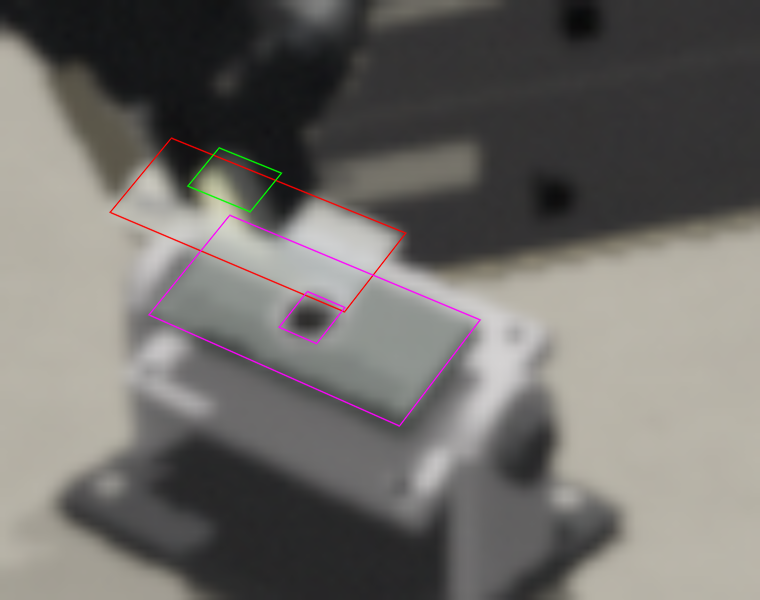

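View pics/o6b.png

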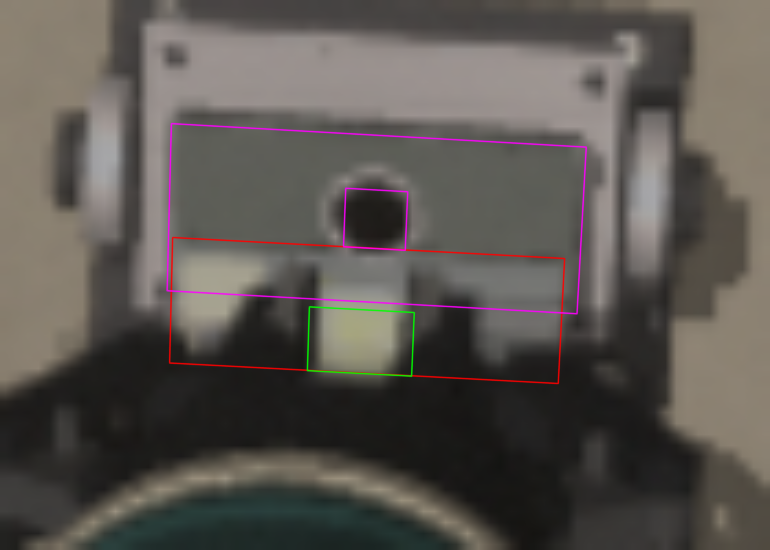

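Run:
```python
from h import *
from bench import bot
s=bot.sense();show(s);plan(s,[.500,.0445,.0989],0,10,2)
```

```text
t 12.42 p [480.8  44.1 130.2] z [ 0.4219 -0.0182 -0.9065] yang 1.5268 F [ 0.7 -0.7 -0.3] w 17.3 q [-0.483  0.186  0.281  2.361  0.312  0.189  1.015]
[-0.42, 0.12, 3.65] 0.0
[-0.42, 0.12, 3.65] 0.0
[-0.42, 0.12, 3.65] 0.0
[-0.42, 0.12, 3.65] 0.0
[-0.42, 0.12, 3.65] 0.0
[-0.42, 0.12, 3.65] 0.0
[-0.42, 0.12, 3.65] 0.0
[-0.42, 0.12, 3.65] 0.0
[-0.42, 0.12, 3.65] 0.0
[-0.42, 0.12, 3.65] 0.0
```

Request:
{"op": "drive_tool", "data": {
  "series": [
    {"dp":[0,0,2],"turn":0,"claw":0},
    {"dp":[0,0,2],"turn":0,"claw":0},
    {"dp":[0,0,2],"turn":0,"claw":0},
    {"dp":[0,0,2],"turn":0,"claw":0},
    {"dp":[0,0,2],"turn":0,"claw":0},
    {"dp":[0,0,2],"turn":0,"claw":0},
    {"dp":[0,0,2],"turn":0,"claw":0},
    {"dp":[0,0,2],"turn":0,"claw":0},
    {"dp":[0,0,2],"turn":0,"claw":0},
    {"dp":[0,0,2],"turn":0,"claw":0}
  ]
}}

```text
time: 13.25
ee_pos: [0.4896, 0.0437, 0.1126]
tcp_rot: [0.06, 2.704, -0.013]
wrist_force: [0.9, 0.9, -0.4]
width: 0.0185
```

Run:
```python
from h import *
from bench import bot
s=bot.sense();show(s);plan(s,[.500,.0445,.0989],0,10,2)
```

```text
t 13.25 p [489.6  43.7 112.6] z [ 0.4225 -0.0185 -0.9062] yang 1.5267 F [ 0.9  0.9 -0.4] w 18.5 q [-0.131  0.239 -0.094  2.342  0.769  0.19   0.578]
[-0.36, 0.13, 1.68] 0.0
[-0.36, 0.13, 1.68] 0.0
[-0.36, 0.13, 1.68] 0.0
[-0.36, 0.13, 1.68] 0.0
[-0.36, 0.13, 1.68] 0.0
[-0.36, 0.13, 1.68] 0.0
[-0.36, 0.13, 1.68] 0.0
[-0.36, 0.13, 1.68] 0.0
[-0.36, 0.13, 1.68] 0.0
[-0.36, 0.13, 1.68] 0.0
```

Null-space motion keeps the tilt. Continue to about 6 mm clearance.

Request:
{"op": "drive_tool", "data": {
  "series": [
    {"dp":[-0.5,0,1.5],"turn":0,"claw":0},
    {"dp":[-0.5,0,1.5],"turn":0,"claw":0},
    {"dp":[-0.5,0.5,1.5],"turn":0,"claw":0},
    {"dp":[-0.5,0.5,1.5],"turn":0,"claw":0},
    {"dp":[-0.5,0,2],"turn":0,"claw":0},
    {"dp":[-0.5,0,2],"turn":0,"claw":0},
    {"dp":[-0.5,0,2],"turn":0,"claw":0},
    {"dp":[0,0,2],"turn":0,"claw":0},
    {"dp":[0,0,1.5],"turn":0,"claw":0},
    {"dp":[0,0,1],"turn":0,"claw":0}
  ]
}}

```text
time: 14.08
ee_pos: [0.4997, 0.0445, 0.099]
tcp_rot: [0.059, 2.704, -0.013]
wrist_force: [-0.2, -0.6, 0.3]
width: 0.0178
```

Run:
```python
from ov import *
from bench import bot
s=bot.sense();show(s)
c=[]
for n in("scene","top"):
    k=bot.read_camera(n); np.savez(f"pics/{n}7.npz",**k);c.append(k)
s=bot.sense();show(s)
overlay(c,s["ee_pos"],s["tcp_rot"],(["pics/o7a.png","pics/o7b.png"],[(175,250,215,310,8),(195,245,215,285,11)]),2.5,0,22,np.array([.5095,.044,.0725]),padR(.436,-.047))
for k,o,(a,b,e,f,z) in zip(c,["pics/z7a.png","pics/z7b.png"],[(175,250,215,310,8),(195,245,215,285,11)]):
    cv2.imwrite(o,cv2.resize(k["pixels"][a:b,e:f,::-1],None,fx=z,fy=z,interpolation=0))
```

```text
t 14.08 p [499.7  44.5  99. ] z [ 0.4226 -0.0181 -0.9062] yang 1.5272 F [-0.2 -0.6  0.3] w 17.8 q [-0.05   0.289 -0.18   2.324  0.98   0.19   0.378]
t 14.18 p [499.6  44.5  99.1] z [ 0.4224 -0.0181 -0.9062] yang 1.5272 F [ 0.6  0.2 -0.5] w 17.6 q [-0.05   0.289 -0.18   2.324  0.979  0.19   0.379]
```

View pics/o7a.png

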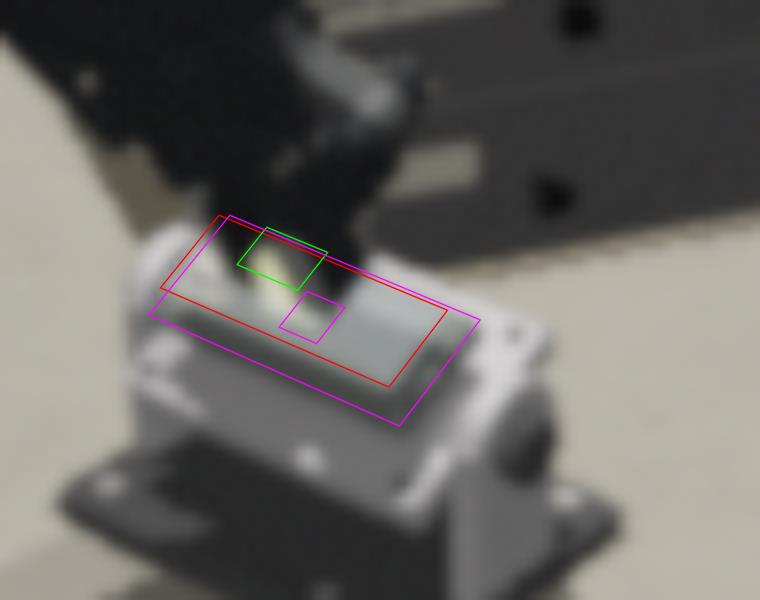

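View pics/o7b.png

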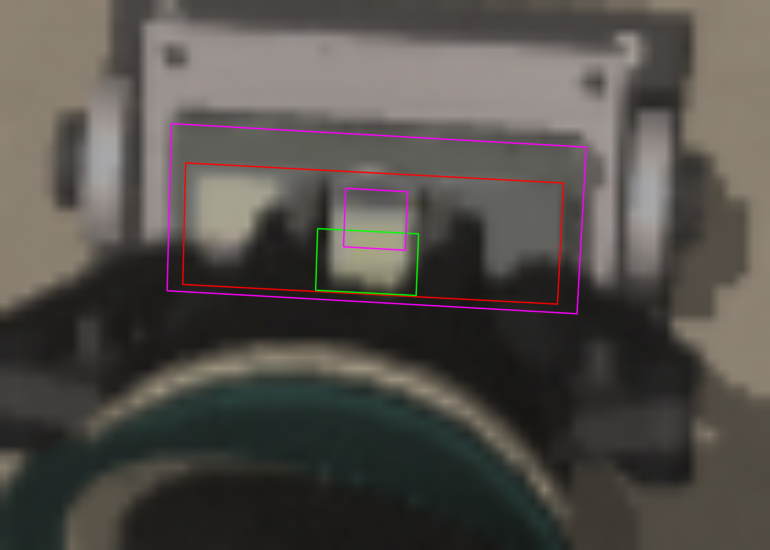

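View pics/z7a.png

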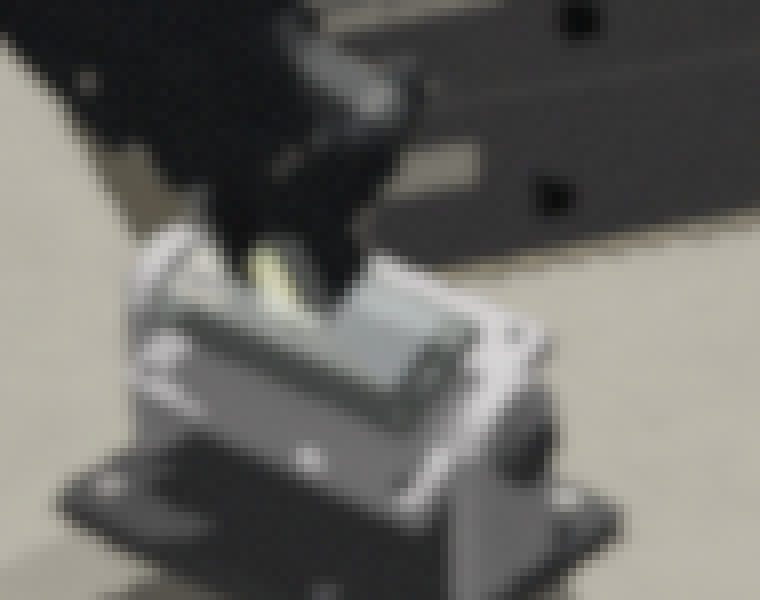

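View pics/z7b.png

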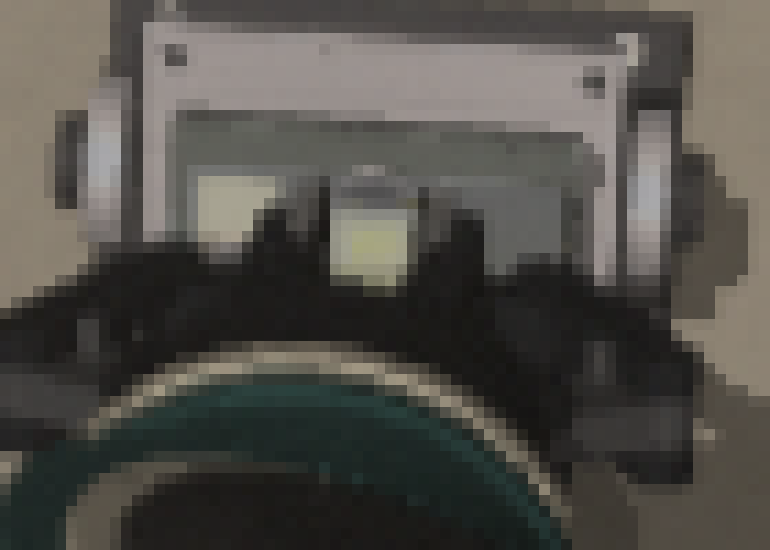

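Run:
```python
from ov import *
c=load("pics/top7.npz");c0=load("pics/top0.npz")
g=c["pixels"].astype(float).sum(2)/3;g0=c0["pixels"].astype(float).sum(2)/3
for nm,cols in(("left",range(233,241)),("right",range(259,266)),("rcol",range(262,266))):
    print(nm);print("rows",list(range(203,222)));print("now ",g[203:222,list(cols)].mean(1).round(0).astype(int).tolist());print("init",g0[203:226,list(cols)].mean(1).round(0).astype(int).tolist())
print("ycols r212",list(zip(range(228,272),g[210:213,228:272].mean(0).round(0).astype(int).tolist())))
print("init",list(zip(range(228,272),g0[210:213,228:272].mean(0).round(0).astype(int).tolist())))
P=np.array([.5095,.044,.0725]);R=padR(.436,-.047)
for col in(237,262.5):
    for hx in(18,-18):
        l=proj(c,np.array([[hx,42,0],[hx,-42,0]])*1e-3@R.T+P);print(col,"pad edge",hx,np.interp(col,l[:,0],l[:,1]))
    p=np.array([.4996,.0445,.0991]);Rt=Ro.from_rotvec([.059,2.704,-.013]).as_matrix()
    for z in(20,22):
        l=proj(c,np.array([[-13+2.5,38,z],[-13+2.5,-38,z]])*1e-3@Rt.T+p);l=l[np.argsort(l[:,0])];print("glass upslope",z,np.interp(col,l[:,0],l[:,1]))
print(proj(c,P))
```

```text
left
rows [203, 204, 205, 206, 207, 208, 209, 210, 211, 212, 213, 214, 215, 216, 217, 218, 219, 220, 221]
now  [146, 145, 85, 92, 93, 93, 93, 110, 143, 152, 143, 122, 115, 100, 72, 50, 32, 28, 29]
init [131, 130, 75, 82, 83, 83, 82, 82, 82, 83, 82, 82, 82, 82, 81, 82, 82, 86, 78, 125, 126, 64, 41]
right
rows [203, 204, 205, 206, 207, 208, 209, 210, 211, 212, 213, 214, 215, 216, 217, 218, 219, 220, 221]
now  [151, 149, 149, 128, 81, 87, 91, 92, 96, 97, 97, 97, 96, 96, 96, 80, 56, 34, 28]
init [135, 133, 132, 114, 73, 77, 82, 82, 82, 82, 82, 82, 82, 83, 83, 82, 82, 83, 83, 78, 82, 127, 86]
rcol
rows [203, 204, 205, 206, 207, 208, 209, 210, 211, 212, 213, 214, 215, 216, 217, 218, 219, 220, 221]
now  [152, 149, 148, 135, 81, 88, 92, 92, 91, 96, 98, 98, 97, 97, 97, 69, 38, 29, 29]
init [135, 134, 133, 122, 72, 78, 82, 82, 82, 82, 82, 82, 82, 82, 83, 83, 83, 82, 83, 80, 83, 128, 95]
ycols r212 [(228, 144), (229, 150), (230, 108), (231, 94), (232, 115), (233, 139), (234, 141), (235, 141), (236, 141), (237, 139), (238, 134), (239, 132), (240, 113), (241, 100), (242, 91), (243, 87), (244, 67)
[... 415 characters left out ...]
, 82), (238, 83), (239, 82), (240, 82), (241, 82), (242, 81), (243, 83), (244, 86), (245, 98), (246, 94), (247, 80), (248, 74), (249, 74), (250, 84), (251, 95), (252, 92), (253, 84), (254, 84), (255, 83), (256, 83), (257, 83), (258, 83), (259, 82), (260, 83), (261, 82), (262, 82), (263, 82), (264, 82), (265, 82), (266, 82), (267, 80), (268, 83), (269, 97), (270, 135), (271, 64)]
237 pad edge 18 206.12938462012937
237 pad edge -18 221.34356511835105
glass upslope 20 209.59574622923265
glass upslope 22 209.30587872233792
262.5 pad edge 18 207.5753375641713
262.5 pad edge -18 222.77107561678156
glass upslope 20 210.95183225571196
glass upslope 22 210.66232419792527
[[248.64391725 214.43856505]]
```

Request:
{"op": "drive_tool", "data": {
  "series": [
    {"dp":[-0.4,0,0.6],"turn":0,"claw":0},
    {"dp":[-0.4,0,0.6],"turn":0,"claw":0},
    {"dp":[0,0,0.6],"turn":0,"claw":0},
    {"dp":[0,0,0.6],"turn":0,"claw":0},
    {"dp":[0,0,0.6],"turn":0,"claw":0},
    {"dp":[0,0,0.6],"turn":0,"claw":0},
    {"dp":[0,0,0.6],"turn":0,"claw":0},
    {"dp":[0,0,0.6],"turn":0,"claw":0},
    {"dp":[0,0,0.2],"turn":0,"claw":0},
    {"dp":[0,0,0],"turn":0,"claw":0}
  ]
}}

```text
time: 15.02
ee_pos: [0.5025, 0.0445, 0.095]
tcp_rot: [0.059, 2.704, -0.013]
wrist_force: [0.1, 0.4, -0.7]
width: 0.0182
```

```bash
cat > st.py <<'E'
from h import *
from bench import bot
def rel(s,P=np.array([.5095,.044,.0725])):
    from ov import padR
    R=padR(.436,-.047);Rt=Ro.from_rotvec(s["tcp_rot"])
    b=Rt.apply([.0033,0,.022])+s["ee_pos"]-P
    print("glass underside rel pad frame mm",(R.T@b*1e3).round(2),"F pad",(R.T@s["wrist_force"]).round(2),"M tool",Rt.inv().apply(s["torque"]).round(3),"angle err tool",(Rt.inv()*Ro.from_matrix(R@np.diag([-1,1,-1]))).as_rotvec().round(4))
if __name__=="__main__":
    s=bot.sense();show(s);rel(s)
E
python3 st.py
```

```text
t 15.02 p [502.5  44.5  95. ] z [ 0.4227 -0.0181 -0.9061] yang 1.5273 F [ 0.1  0.4 -0.7] w 18.2 q [-0.035  0.303 -0.196  2.32   1.037  0.19   0.324]
glass underside rel pad frame mm [-0.18  0.15  1.37] F pad [-0.24  0.35 -0.65] M tool [ 0.006  0.432 -0.028] angle err tool [0.0018 0.0008 0.0031]
```

Request:
{"op": "drive_tool", "data": {
  "series": [
    {"dp":[0,0,0.4],"turn":0,"claw":0},
    {"dp":[0,0,0.4],"turn":0,"claw":0},
    {"dp":[0,0,0.4],"turn":0,"claw":0},
    {"dp":[0,0,0.4],"turn":0,"claw":0},
    {"dp":[0,0,0.4],"turn":0,"claw":0},
    {"dp":[0,0,0.4],"turn":0,"claw":0},
    {"dp":[0,0,0.4],"turn":0,"claw":0},
    {"dp":[0,0,0.2],"turn":0,"claw":0},
    {"dp":[0,0,0],"turn":0,"claw":0},
    {"dp":[0,0,0],"turn":0,"claw":0}
  ]
}}

```text
time: 15.85
ee_pos: [0.5037, 0.0444, 0.0923]
tcp_rot: [0.059, 2.704, -0.013]
wrist_force: [-0.9, 0.1, 1.3]
width: 0.0179
```

```bash
python3 st.py
```

```text
t 15.85 p [503.7  44.4  92.3] z [ 0.4227 -0.0181 -0.9061] yang 1.5273 F [-0.9  0.1  1.3] w 17.9 q [-0.026  0.312 -0.204  2.318  1.076  0.19   0.287]
glass underside rel pad frame mm [-0.16  0.15 -1.59] F pad [-0.27  0.1   1.57] M tool [-0.007  0.534 -0.04 ] angle err tool [0.0018 0.0009 0.003 ]
```

Request:
{"op": "drive_tool", "data": {
  "series": [
    {"dp":[0,0,0.3],"turn":0,"claw":0},
    {"dp":[0,0,0.3],"turn":0,"claw":0},
    {"dp":[0,0,0.3],"turn":0,"claw":0},
    {"dp":[0,0,0.3],"turn":0,"claw":0},
    {"dp":[0,0,0.3],"turn":0,"claw":0},
    {"dp":[0,0,0],"turn":0,"claw":0},
    {"dp":[0,0,0],"turn":0,"claw":0},
    {"dp":[0,0,0],"turn":0,"claw":0},
    {"dp":[0,0,0],"turn":0,"claw":0},
    {"dp":[0,0,0],"turn":0,"claw":0}
  ]
}}

```text
time: 16.68
ee_pos: [0.5044, 0.0444, 0.091]
tcp_rot: [0.059, 2.704, -0.013]
wrist_force: [-1.7, 0.4, 2.5]
width: 0.0183
```

Run:
```python
from st import *
from ov import *
s=bot.sense();show(s);rel(s)
c=[];F=[]
for i in range(4):
  for n in("scene","top"):
    k=bot.read_camera(n); s=bot.sense();rel(s);F.append(s["wrist_force"])
    if i==3: np.savez(f"pics/{n}8.npz",**k);c.append(k)
print(np.mean(F,0)@padR(.436,-.047))
overlay(c,s["ee_pos"],s["tcp_rot"],(["pics/o8a.png","pics/o8b.png"],[(175,250,215,310,8),(195,245,215,285,11)]),3.3,0,22,np.array([.5095,.044,.0725]),padR(.436,-.047))
for k,o,(a,b,e,f,z) in zip(c,["pics/z8a.png","pics/z8b.png"],[(175,250,215,310,8),(195,245,215,285,11)]):
    cv2.imwrite(o,cv2.resize(k["pixels"][a:b,e:f,::-1],None,fx=z,fy=z,interpolation=0))
```

```text
t 16.68 p [504.4  44.4  91. ] z [ 0.4227 -0.0181 -0.9061] yang 1.5273 F [-1.7  0.4  2.5] w 18.3 q [-0.023  0.316 -0.208  2.317  1.095  0.19   0.269]
glass underside rel pad frame mm [-0.13  0.18 -3.08] F pad [-0.55  0.27  2.98] M tool [-0.018  0.629  0.019] angle err tool [0.0018 0.0009 0.0031]
glass underside rel pad frame mm [-0.13  0.16 -3.07] F pad [-0.53 -0.29  2.77] M tool [-0.034  0.664  0.039] angle err tool [0.0018 0.0009 0.003 ]
glass underside rel pad frame mm [-0.14  0.16 -3.09] F pad [-1.43  0.27  2.38] M tool [-0.016  0.668 -0.025] angle err tool [0.0018 0.0009 0.003 ]
glass underside rel pad frame mm [-0.15  0.19 -3.07] F pad [-0.56  1.    1.95] M tool [-0.078  0.622 -0.022] angle err tool [0.0018 0.0009 0.0031]
glass underside rel pad frame mm [-0.15  0.19 -3.08] F pad [-0.53  1.15  3.19] M tool [-0.023  0.595 -0.002] angle err tool [0.0018 0.0009 0.003 ]
glass underside rel pad frame mm [-0.14  0.18 -3.08] F pad [-0.92  0.56  2.08] M tool [-0.031  0.673  0.012] angle err tool [0.0018 0.0009 0.0031]
glass underside rel pad frame mm [-0.14  0.19 -3.08] F pad [-0.91  0.1   1.79] M tool [ 0.016  0.61  -0.03 ] angle err tool [0.0018 0.0009 0.003 ]
glass underside rel pad frame mm [-0.17  0.2  -3.09] F pad [0.25 1.33 3.59] M tool [-0.032  0.63   0.03 ] angle err tool [0.0018 0.0008 0.0031]
glass underside rel pad frame mm [-0.17  0.16 -3.09] F pad [-1.18  1.19  2.91] M tool [0.03  0.612 0.013] angle err tool [0.0018 0.0008 0.003 ]
[-0.72627173  0.66306674  2.58087672]
```

View pics/z8a.png

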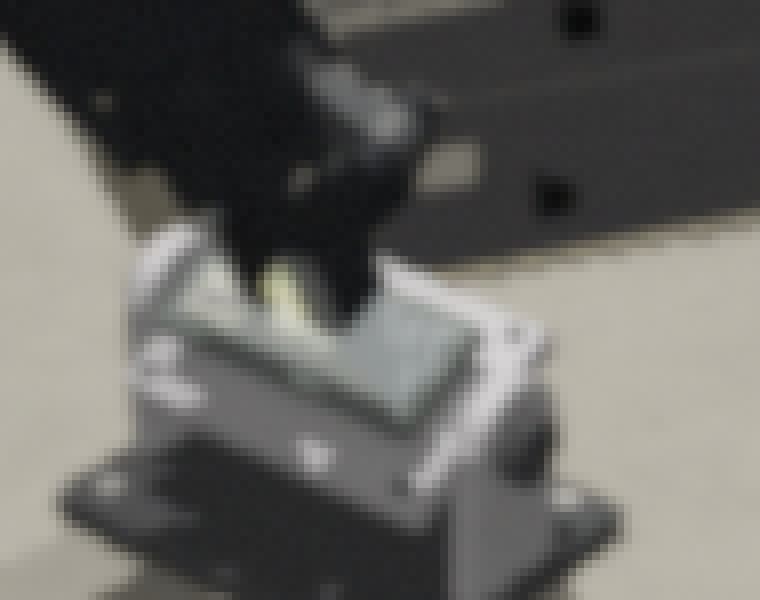

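View pics/o8b.png

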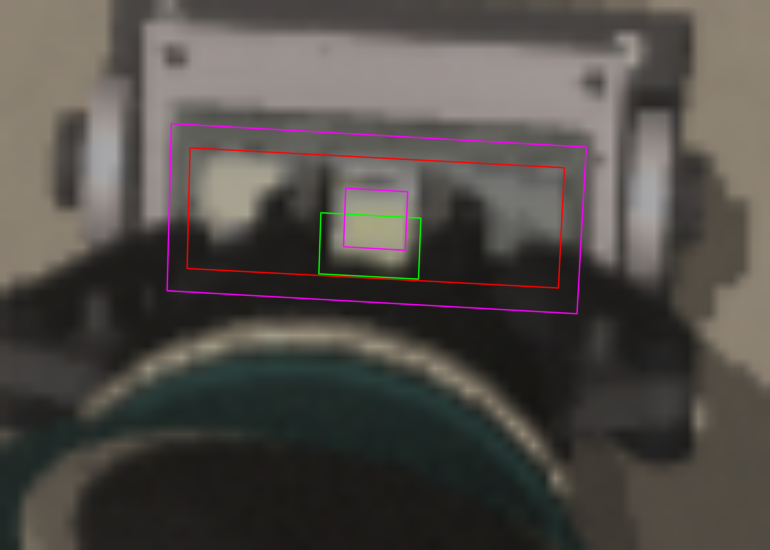

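Request:
{"op": "drive_tool", "data": {
  "series": [
    {"dp":[0,0,0.3],"turn":0,"claw":0},
    {"dp":[0,0,0.3],"turn":0,"claw":0},
    {"dp":[0,0,0.3],"turn":0,"claw":0},
    {"dp":[0,0,0.3],"turn":0,"claw":0},
    {"dp":[0,0,0.3],"turn":0,"claw":0},
    {"dp":[0,0,0.2],"turn":0,"claw":0},
    {"dp":[0,0,0],"turn":0,"claw":0},
    {"dp":[0,0,0],"turn":0,"claw":0},
    {"dp":[0,0,0],"turn":0,"claw":0},
    {"dp":[0,0,0],"turn":0,"claw":0}
  ]
}}

```text
time: 17.92
ee_pos: [0.5051, 0.0443, 0.0894]
tcp_rot: [0.059, 2.704, -0.013]
wrist_force: [-3.4, 0.6, 2.9]
width: 0.0178
```

Run:
```python
from st import *
from ov import *
s=bot.sense();rel(s)
c=[];F=[];M=[];d={"scene":[],"top":[]}
for i in range(10):
  for n in("scene","top"):
    k=bot.read_camera(n); s=bot.sense();F.append(s["wrist_force"]);M.append(Ro.from_rotvec(s["tcp_rot"]).inv().apply(s["torque"]));d[n].append(k["depth"])
    if i==9: np.savez(f"pics/{n}9.npz",**k,ds=np.array(d[n]));c.append(k)
show(s);rel(s)
F=np.array(F)@padR(.436,-.047);print("F mean",F.mean(0),"sem",F.std(0)/20**.5,"M",np.mean(M,0))
overlay(c,s["ee_pos"],s["tcp_rot"],(["pics/o9a.png","pics/o9b.png"],[(175,250,215,310,8),(195,245,215,285,11)]),3.3,0,22,np.array([.5095,.044,.0725])-.004*padR(.436,-.047)[:,2],padR(.436,-.047))
```

```text
glass underside rel pad frame mm [-0.15  0.17 -4.78] F pad [-1.86  0.45  4.04] M tool [0.022 0.678 0.073] angle err tool [0.0018 0.0009 0.003 ]
t 18.92 p [505.1  44.3  89.4] z [ 0.4227 -0.0181 -0.9061] yang 1.5273 F [-3.1  0.5  2.1] w 17.7 q [-0.019  0.321 -0.212  2.316  1.117  0.19   0.249]
glass underside rel pad frame mm [-0.17  0.15 -4.8 ] F pad [-1.93  0.31  3.18] M tool [-0.04   0.804  0.011] angle err tool [0.0018 0.0008 0.0031]
F mean [-1.56719317  0.23509704  4.19188993] sem [0.09011977 0.10660441 0.15451336] M [-0.02601225  0.78038128  0.00522623]
```

View pics/o9a.png

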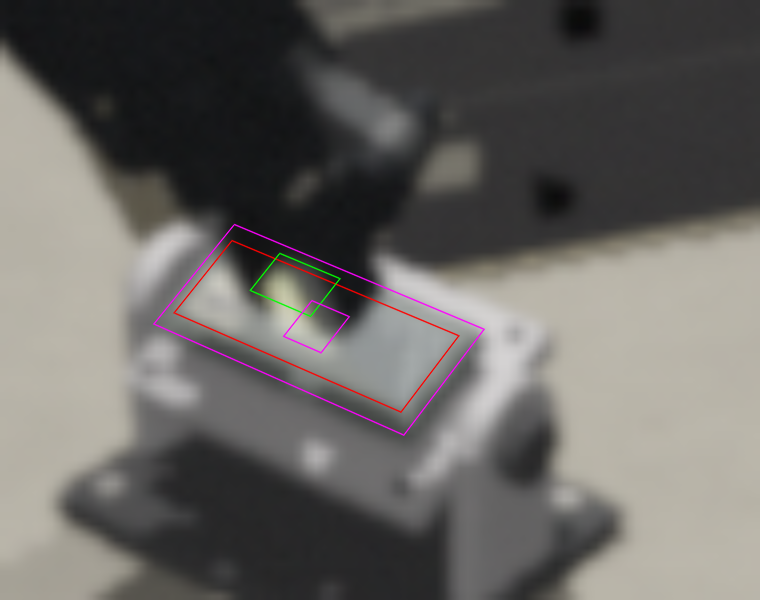

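View pics/o9b.png

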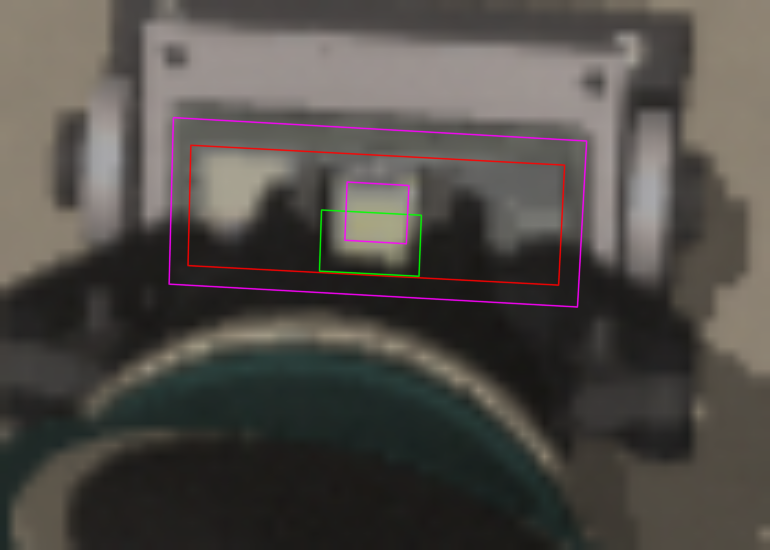

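Run:
```python
from ov import *
R=padR(.436,-.047);P=np.array([.5095,.044,.0725])
def pts(c,d):
    W=cloud({**c,"depth":d});return (W-P)@R*1e3
for n,hold in(("top",None),("scene",None)):
    c=load(f"pics/{n}9.npz");i0=load(f"pics/{n}0.npz");i1=load(f"pics/{n}1.npz")
    ds=np.where(c["ds"]>0,c["ds"],np.nan);d=np.nanmedian(ds,0)
    a=pts(c,d);b=(pts(i0,i0["depth"])+pts(i1,i1["depth"]))/2
    for nm,(x0,x1,y0,y1) in dict(glassR=(-11,11,-36,-22),glassL=(-11,11,22,36),up=(14,17,-38,38),down=(-17,-14,-38,38),endR=(-14,14,-41,-39),endL=(-14,14,39,41),tableUp=(22,30,-40,40)).items():
        k=(b[...,0]>x0)&(b[...,0]<x1)&(b[...,1]>y0)&(b[...,1]<y1)&(abs(b[...,2])<(5 if 'table' not in nm else 15))
        dz=(a-b)[...,2][k];dz=dz[~np.isnan(dz)&(abs(dz)<12)]
        print(n,nm,k.sum(),len(dz),"dz median %.2f mean %.2f sem %.2f"%(np.median(dz),dz.mean(),dz.std()/max(1,len(dz))**.5) if len(dz) else "")
    # tilt of glass from camera depth
    k=((abs(a[...,0])<10)&(a[...,1]>-36)&(a[...,1]<-20)&(abs(a[...,2])<8));Q=a[k];Q=Q[~np.isnan(Q).any(1)]
    co,*_=np.linalg.lstsq(np.c_[Q[:,:2],np.ones(len(Q))],Q[:,2],rcond=None);print("glassR slopes",co.round(3),len(Q))
    k=((abs(b[...,0])<10)&(b[...,1]>-36)&(b[...,1]<-20)&(abs(b[...,2])<8));Q=b[k];Q=Q[~np.isnan(Q).any(1)]
    co,*_=np.linalg.lstsq(np.c_[Q[:,:2],np.ones(len(Q))],Q[:,2],rcond=None);print("pad init slopes",co.round(3),len(Q))
```

```text
top glassR 54 37 dz median -2.42 mean -2.48 sem 0.22
top glassL 59 38 dz median -2.14 mean -1.99 sem 0.20
top up 45 45 dz median -3.89 mean -3.76 sem 0.19
top down 39 0 
top endR 10 5 dz median -3.71 mean -3.69 sem 0.30
top endL 11 7 dz median -3.66 mean -3.25 sem 0.47
top tableUp 1 1 dz median -2.78 mean -2.78 sem 0.00
glassR slopes [ 0.026 -0.017 -4.018] 37
pad init slopes [-0.023 -0.03  -1.842] 62
scene glassR 57 57 dz median -2.35 mean -2.30 sem 0.11
scene glassL 50 25 dz median -2.32 mean -2.28 sem 0.17
scene up 43 8 dz median -3.66 mean -3.95 sem 0.47
scene down 46 46 dz median -3.57 mean -3.60 sem 0.16
scene endR 20 20 dz median -3.09 mean -2.94 sem 0.42
scene endL 10 5 dz median -3.45 mean -3.36 sem 0.26
scene tableUp 2 2 dz median -1.82 mean -1.82 sem 0.29
glassR slopes [ 2.000e-03 -8.000e-03 -2.652e+00] 60
pad init slopes [ 0.019 -0.014 -0.502] 60
```

Request:
{"op": "drive_tool", "data": {
  "series": [
    {"dp":[0,0,0.1],"turn":0,"claw":0},
    {"dp":[0,0,0.1],"turn":0,"claw":0},
    {"dp":[0,0,0.1],"turn":0,"claw":0},
    {"dp":[0,0,0],"turn":0,"claw":0},
    {"dp":[0,0,0],"turn":0,"claw":0},
    {"dp":[0,0,0],"turn":0,"claw":0},
    {"dp":[0,0,0],"turn":0,"claw":0},
    {"dp":[0,0,0],"turn":0,"claw":0},
    {"dp":[0,0,0],"turn":0,"claw":0},
    {"dp":[0,0,0],"turn":0,"claw":0}
  ]
}}

```text
time: 19.75
ee_pos: [0.5052, 0.0444, 0.0891]
tcp_rot: [0.059, 2.704, -0.013]
wrist_force: [-3.2, 0.3, 3.9]
width: 0.0181
```

Run:
```python
from st import *
from ov import *
F=[];c={}
for i in range(8):
    n=("scene","top")[i%2]
    c[n]=bot.read_camera(n);s=bot.sense();F.append(s["wrist_force"])
show(s);rel(s);F=np.array(F)@padR(.436,-.047);print(F.mean(0))
im=np.hstack([c["scene"]["pixels"][150:400,150:430,::-1],c["top"]["pixels"][130:380,150:430,::-1]]);cv2.imwrite("pics/fin.png",cv2.resize(im,None,fx=1.4,fy=1.4))
```

```text
t 20.15 p [505.2  44.4  89.2] z [ 0.4228 -0.0181 -0.9061] yang 1.5274 F [-2.4 -0.   3. ] w 18.0 q [-0.018  0.322 -0.213  2.315  1.12   0.19   0.245]
glass underside rel pad frame mm [-0.14  0.2  -5.08] F pad [-0.9  -0.12  3.72] M tool [-0.032  0.853  0.028] angle err tool [0.0018 0.0009 0.0031]
[-1.46165711  0.13407502  4.60586095]
```

View pics/fin.png

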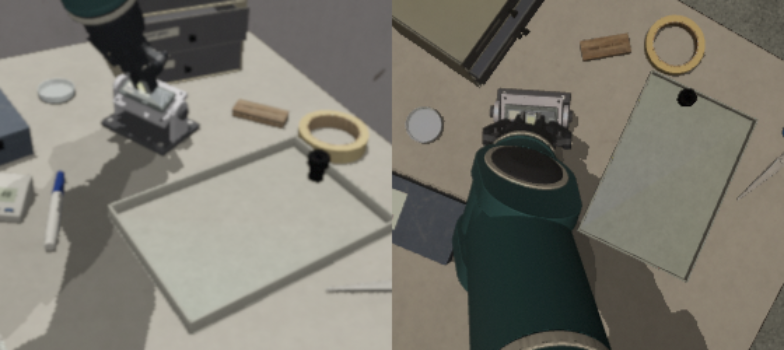

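```bash
python3 -c "
from bench import bot
print(bot.job_done())"
```

```text
the job is handed in; nothing more can be done
None
```

The slide is pressed on the stage pad, still gripped by its block, with the pad sunk about 4 mm. I handed it in at about 20 s; the hand-in gives no verdict.

**How it was done:** I gripped the resin block along its 20 mm length and lifted the slide out of the tray. The moves only turn the tool about its own axis, so I got the tilt by driving the arm high, up against a joint limit, until the tool leaned about 0.436 rad. The tool kept that lean on the way down, and I pressed the slide onto the pad along the tool's axis.

**Last checks:**
- **Tilt:** the tool sits within about 0.003 rad of my estimate of the pad's slope (0.436 rad). The two cameras disagree slightly on that slope, about 0.432 and 0.445.
- **Position:** by my model the block is within about 0.2 mm of the window centre. The images alone only support this to roughly 1–2 mm.
- **Pad travel:** the normal force averages 4.6 N, or about 5.1 N after correcting for the no-load reading. That means about 4 mm of sink. Before the last 0.3 mm of travel, depth images of the exposed pad showed 3.6–3.8 mm, which agrees.
- **Bystanders:** the eyepiece, petri dish and wooden case look where they were.

**Not fully explained:**
- **Sideways force:** about 1.5 N down the slope remains; I think it is friction.
- **Glass depth:** the glass surface read about 0.6 mm lower than the pad strips imply. It was the same at both ends, so I take it as depth error and not a gap.
- **Grip width:** the gripper reads 18 mm on a 20 mm block. I put this down to soft finger pads and did not check it.

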